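Pack up the front foot of a trimming stand with a pry bar and shim

ROBOT

A 7-joint arm with a two-finger parallel gripper is mounted at the origin on the work surface. World frame = base frame: x ahead of the robot, y to its left, z up, the work surface at z = 0. Lengths are in m, angles in rad, forces in N, time in s.
With the tool pointing down it reaches from about 0.35 to 0.9 m from the base axis. Payload 19.9 kg.
Tool frame: the origin (TCP) lies where the fingers leave the gripper's body, on its centre line; the fingertips stand 97 mm ahead of it and the grasp point (between the pads) lies manip.grip_depth ahead of it (manip.grip_depth is the distance from the TCP to the grasp point, in m); z points along the fingers, y is the line along which they close (so a half turn about z gives the same grasp; the last joint's range is limited). The gripper opens to 94 mm and grips with 3 to 60 N. Pads are 16 mm wide; open, the fingers measure 119 mm over their backs; the gripper's body (75 mm by 177 mm) begins 78 mm behind the grasp point.
Start: joints at [1.294, 0.417, -0.01, 1.614, 0.005, 1.111, -0.053], TCP at [0.145, -0.608, 0.303] pointing down, gripper open.
Joint ranges: [-2.81, 2.81], [-0.39, 2.02], [-1.27, 1.25], [0.06, 2.57], [-1.19, 4.33], [0.19, 2], [-2.82, 2.82]. Speed limits (rad/s): [1.89, 1.89, 2.39, 2.39, 3.01, 3.01, 3.01].

INTERFACE

Orientations are given as a unit quaternion [w, x, y, z].
In Python, from bench import manip gives the robot as it stands.
- The arm moves only by the shell command python3 -m jog 'ROWS' [FORCE]. ROWS is a JSON object whose one key "steps" holds a list of rows, each an object of numbers: "tx", "ty", "tz": the shift along the world's x, y, z in units of 40 mm (1.0 is 40 mm); "ax", "ay", "az": the turn, a rotation vector about the world's x, y, z in units of 5 degrees (1.0 is 5 degrees); "claw": the closure, from 0 (fully open) to 1 (shut). A call has 1 to 10 rows; each row shifts and turns the commanded pose from where the row before left it; what a row does not reach is not made up. A row lasts 1/12 s, in which the tool goes at most 41.7 mm and 7.16 degrees, less where a joint would pass 70% of its speed; a pose out of reach is approached as far as the arm can. A call is refused whole if a number of a shift passes 1 or a number of a turn 1, either way. A call with a gripper value outside its range is refused whole. The fingers move at their own pace and stop on an object; FORCE is the grip in N (left out, the last holds). Time passes only in rows, so rows that do not move let the fingers close. It gives the time, the measured TCP pose, the force, the opening and the grip force at its end, in the units of the state.
- manip.read_state(): the state, without advancing time (a new reading comes with each control period).
- manip.camera(name): name is "scene" or "side" or "wrist"; returns the picture (420x560x3 uint8, red, green, blue); there is no depth.
- manip.camera_params(name): a dict with "camera_matrix" (3x3 intrinsics, pixels), "world_from_camera" (4x4, takes a point from camera to world coordinates); the wrist camera has in their place "T_tool_cam" (4x4, takes a point from camera to tool coordinates, whose origin is the TCP and whose axes are the flange's). Camera axes: x right, y up, looking along -z (the intrinsics and any distortion apply to the point x, -y, -z); pixel columns grow to the right and rows downward; lengths in m; the calibration is good to about 2 mm. A picture is of the moment at which its call begins: read the wrist's pose just before it. camera_params takes no time and is no camera call.
- manip.job_done(): hands the job in; it is judged then, once.
The state is a dict: "time_s": time; "joints": joint angles; "qd": joint speeds; "joint_efforts": joint torques, N m; "tool_pos": TCP position; "ee_rot": TCP orientation; "wrist_force": force on the tool from outside, world axes, zero at the start; "torque": the same for the moment, N m; "gripper_width": opening from 0.0 (shut) to 1.0 (fully open); "grip_force": force on a finger pad.
Only numpy, scipy, OpenCV 4.12 (cv2) and the standard library are available. Lean on these libraries where they do the work, as an engineer would, in place of code of your own. Each camera call takes 0.05 s, during which the arm holds its last target. There are 200 camera calls.

TASK

The stone base of the specimen trimming stand sits low at the front: take the pry bar, slide its blade under the stone's front edge, lever the stone up over the round-topped fulcrum block and leave the bar resting there to hold it up while you slip the steel shim squarely under the front foot. Then ease the stone down onto the shim with the bar, draw the bar out and lay it flat on the bench clear of the stand. Raise the stone no further than you need, do not ram or drop anything, and leave everything else on the bench alone.

Things in the scene. Friction and masses are not known exactly. Their poses are not given: they have to be found in the camera images.
- stand: trimming stand: granite slab 200 (front to back) x 220 x 30 mm on two rear pivot brackets bolted to the bench, a black stage with clear guards fixed on it (top 143 mm up, its front 80 mm behind the stone's front edge). Origin: on the bench below the middle of the front edge; x horizontal, from the front edge back into the stand (the way bar and shim go in), y along that edge, z up
- stone (a joint): tilt of the stone about its stiff rear pivot (206 mm behind the front edge, 22 mm above the bench), rad: 0 = foot on the bench, grows as the front rises; 0.01 rad raises the foot 1.74 mm, the front edge 2.06 mm. On the 6 mm shim it reads about 0.037. The shim goes in from about 0.05 up; over 0.09 is too far
- front_edge (a point): middle of the stone's lower front edge, 14 mm above the bench at rest, moves with the stone. Stone and stage weigh 4.8 kg (15 percent either way): 22 N here, and pivot friction, 12 N here, resists both ways: about 35 N lifts it, under 15 N holds it, unheld it sinks back onto the foot. Over 80 N chips the stone
- foot (a point): centre of the underside of the single front foot, a steel disc 36 mm in diameter, 14 mm high, under the slab in the middle of its width, 32 mm behind the front edge; moves with the stone
- fulcrum: loose steel fulcrum block, 0.45 kg: base 50 x 40 x 11 mm with a round ridge (radius 11 mm) along its y axis, top 22 mm above the bench. Origin: centre of its underside, below the ridge. It already stands where it is needed: ridge parallel to the stone's front edge, about 46 mm in front of it and 72 mm to one side of the foot, either side
- bar: flat steel pry bar, 0.78 kg, 340 mm long, lying on the bench. Shank 22 wide, 14 mm thick; the last 55 mm at +x is a blade 26 wide, 4 mm thick, flush with the underside. Origin: mid-length on the underside; x along the bar to the blade's tip, z out of the top; balance point about 17 mm from the origin towards the handle (-x)
- bar_tip (a point): end of the blade on the underside, 170 mm from the bar's origin. With the blade some 22 mm under the stone's edge and the bar pressed down over the fulcrum until the stone is up, the bar's own weight (like 17 N at the edge) keeps it up when the bar is let go. The bar can pitch a few degrees in the fingers, so a held blade may be some mm off; the gap under the edge is 14 mm
- shim: steel shim, 0.25 kg: plate 50 wide (y), 6 mm thick, from x = -58 to +42 mm, its outer (-x) end turned up as a grip tab 6 mm thick, 34 mm wide (y), top 32 mm above the underside, tab centre at x = -55 mm. Origin: on the plate's underside. The +x end goes in first; in place the origin lies below the foot's centre and the tab about 20 mm before the stone's front
- table: the white bench top, surface at height 0
- tin: aluminium tin 38 mm in diameter, 42 mm high, before the stone on the side where the fulcrum is not; bystander
- dish: closed clear petri dish, 92 mm in diameter, 17 mm high; bystander
- vial: amber vial 28 mm in diameter, 55 mm high; bystander
- weight: brass weight with a knob, 38 mm in diameter, 52 mm high; bystander

How it is judged:
On the way, in this order (a step that is already met when the one before it is completed fails the run):
1. the stone's front is levered up with the bar over the fulcrum block, high enough for the shim (value of joint stone above 0.045 rad and contact force between bar and stand above 2 N and contact force between bar and fulcrum above 2 N), for 0.2 s.
2. the shim is under the front foot while the bar over the fulcrum still holds the stone up (horizontal distance between shim and foot below 0.012 m and height (world z) of shim below 0.008 m and value of joint stone above 0.041 rad and contact force between bar and stand above 1 N and contact force between bar and fulcrum above 1 N), for 0.2 s.
At the end, for the whole second after the job is handed in: Foot standing on the shim (stone at rest, tilt 0.028 to 0.044 rad, over 1.5 N on the shim); shim flat, its origin below the foot's centre within 11 mm front to back, 9 mm sideways, square within 0.21 rad; bar flat and still on the bench, off stand and fulcrum, tip over 85 mm from the foot (value of joint stone between 0.028 and 0.044 rad and velocity of joint stone between -0.02 and 0.02 rad/s and contact force between shim and stand above 1.5 N and x of shim in the frame of foot between -0.011 and 0.011 m and y of shim in the frame of foot between -0.009 and 0.009 m and angle between the x axis of shim and the x axis of stand, either way round below 0.21 rad and angle between each of shim, bar's own z axis and vertical below 0.05 rad and contact force between bar and stand below 0.1 N and contact force between bar and fulcrum below 0.1 N and height (world z) of bar below 0.008 m and horizontal distance between bar_tip and foot above 0.085 m and linear speed of each of bar, shim below 0.02 m/s); the robot touches nothing.
It fails at once if the stone is tilted further than 0.09 rad (value of joint stone above 0.09 rad).
It fails at once if the stone is dropped: it comes down faster than 0.5 rad/s (velocity of joint stone below -0.5 rad/s).
It fails at once if rammed: the bar presses the stand with more than 80 N or the bench with more than 60 N, or the shim presses the stand with more than 40 N (contact force between bar and stand above 80 N or contact force between bar and table above 60 N or contact force between shim and stand above 40 N).
It fails at once if the robot itself presses on the stand with more than 8 N (contact force between any of the fingers, the arm and stand above 8 N).
It fails at once if a bystander is moved by more than 20 mm or the fulcrum block by more than 25 mm (distance of any of tin, dish, vial, weight from where it was at the start of the episode above 0.02 m or distance of fulcrum from where it was at the start of the episode above 0.025 m).
It also fails if it takes over 72 s, if anything falls off the work surface, if the arm or the gripper's body presses on something with over 40 N, if the wrist force passes 120 N, or if a joint passes its speed limit or range.

## Working session

There is one attempt and no reset: what is moved stays moved. The work goes in short steps, Python scripts to look and compute and a shell command to move; the robot and the scene stay as the last step left them, time stands still between calls to the robot, and variables do not carry over. Pictures are saved under pics/ and viewed, at most 10 in all, crops included, and the job is handed in when it is done.

```bash
ls; mkdir -p pics
cat > h.py <<'E'
import numpy as np, cv2
from bench import manip
from scipy.spatial.transform import Rotation as R
def cam(n):
    p=manip.camera_params(n); s=manip.read_state()
    K=np.array(p["camera_matrix"])
    if "world_from_camera" in p: T=np.array(p["world_from_camera"])
    else:
        q=s["ee_rot"]; W=np.eye(4); W[:3,:3]=R.from_quat([q[1],q[2],q[3],q[0]]).as_matrix(); W[:3,3]=s["tool_pos"]
        T=W@np.array(p["T_tool_cam"])
    return K,T,p
def shot(n,f):
    c=cam(n); im=manip.camera(n); cv2.imwrite("pics/"+f+".png",cv2.cvtColor(im,cv2.COLOR_RGB2BGR)); np.savez("pics/"+f+".npz",K=c[0],T=c[1]); return im,c
def ray(c,uv):
    K,T=c[0],c[1]; d=np.linalg.inv(K)@[uv[0],uv[1],1]; d=T[:3,:3]@[d[0],-d[1],-d[2]]; return T[:3,3],d
def onz(c,uv,z):
    o,d=ray(c,uv); return o+d*(z-o[2])/d[2]
def proj(c,P):
    K,T=c[0],c[1]; q=T[:3,:3].T@(np.array(P)-T[:3,3]); v=K@[q[0],-q[1],-q[2]]; return v[:2]/v[2]
def load(f):
    z=np.load("pics/"+f+".npz"); return z["K"],z["T"]
E
python3 - <<'E'
from h import *
print(manip.grip_depth, manip.read_state())
for n in ["scene","side","wrist"]:
    im,c=shot(n,n+"0"); print(n,np.round(c[0],1).tolist(),np.round(c[1],3).tolist(),[k for k in c[2]])
E
```

```text
pics
0.0784 {'time_s': 0.0, 'joints': array([ 1.29451815,  0.41798478, -0.0102822 ,  1.61413204,  0.00469605,
        1.11070178, -0.05299515]), 'qd': array([-6.97063900e-04,  1.84292661e-03, -1.67309793e-03,  3.42210528e-05,
        4.28752237e-04,  1.46148825e-03, -1.02392089e-04]), 'joint_efforts': array([ 2.64201190e-04, -8.51254249e+01,  6.39715847e-01, -4.25997734e+01,
       -4.87039948e-02,  1.84345711e-02,  3.55468308e-05]), 'tool_pos': array([ 0.1453218 , -0.60762135,  0.30203628]), 'ee_rot': array([-5.89626361e-04,  9.93118090e-01,  1.17115746e-01, -1.17433459e-04]), 'wrist_force': array([ 0.26039612, -0.48064247, -0.18815051]), 'torque': array([-0.01535973,  0.01250886,  0.019888  ]), 'grip_force': 0.0, 'gripper_width': 1.0017974649292978}
scene [[445.2, 0.0, 282.8], [0.0, 445.2, 208.7], [0.0, 0.0, 1.0]] [[0.775, -0.528, 0.346, 0.958], [0.631, 0.637, -0.442, -0.45], [0.013, 0.561, 0.828, 0.87], [0.0, 0.0, 0.0, 1.0]] ['camera_matrix', 'world_from_camera']
side [[387.0, 0.0, 278.3], [0.0, 387.0, 208.1], [0.0, 0.0, 1.0]] [[-0.752, 0.508, -0.419, 0.199], [-0.659, -0.575, 0.484, 0.472], [0.005, 0.641, 0.768, 0.794], [0.0, 0.0, 0.0, 1.0]] ['camera_matrix', 'world_from_camera']
wrist [[317.2, 0.0, 279.0], [0.0, 317.2, 212.4], [0.0, 0.0, 1.0]] [[0.234, 0.94, 0.248, 0.216], [-0.972, 0.226, 0.06, -0.589], [0.0, -0.255, 0.967, 0.384], [0.0, 0.0, 0.0, 1.0]] ['camera_matrix', 'T_tool_cam']
```

View pics/scene0.png

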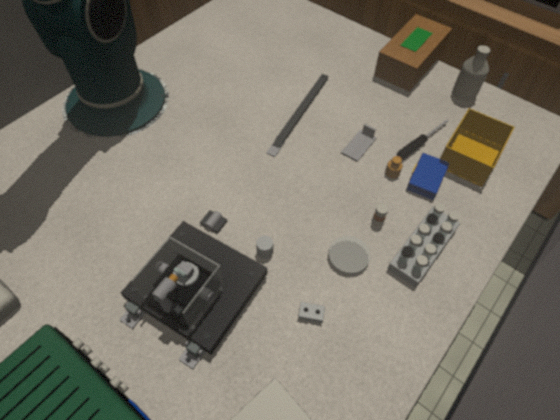

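View pics/side0.png

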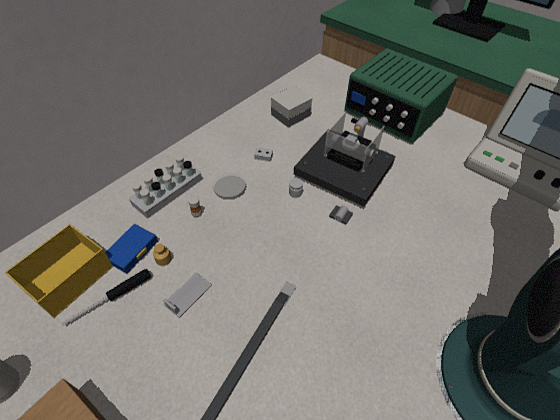

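The scene view shows the stand (slab corners about (183,224), (267,270)), fulcrum at (213,220), tin (265,246), bar from blade (273,151) to handle (325,77), and shim (358,143) with its tab at (370,130). The side view shows the same things: slab front corners (295,172)/(362,200), fulcrum (341,214), shim (188,293), and the bar blade at (290,288).

Run:
```python
from h import *
S=load("scene0"); D=load("side0")
def two(a,b):
    o1,d1=ray(S,a); o2,d2=ray(D,b)
    A=np.c_[d1,-d2]; t=np.linalg.lstsq(A,o2-o1,rcond=None)[0]
    p,q=o1+t[0]*d1,o2+t[1]*d2; return np.round((p+q)/2,4), round(np.linalg.norm(p-q),4)
print("slab cornerA",two((183,224),(362,200))); print("slab cornerB",two((267,270),(295,172)))
print("ful",two((214,219),(341,213)))
for n,uv,z in [("bartip",(273,151),.002),("barend",(325,77),.01),("shim",(358,143),.004),("tin",(265,243),.042),("base",(115,105),0),("dish",(349,257),.017)]:
    print(n,np.round(onz(S,uv,z),4))
for n,uv,z in [("bartip",(290,288),.002),("shim",(188,293),.004),("ful",(341,210),.022),("tin",(296,183),.042)]:
    print(n,np.round(onz(D,uv,z),4))
```

```text
slab cornerA (array([ 0.467 , -0.1747,  0.0345]), np.float64(0.0063))
slab cornerB (array([ 0.6741, -0.1421,  0.0243]), np.float64(0.0059))
ful (array([ 0.4942, -0.1155,  0.0123]), np.float64(0.0032))
bartip [0.4613 0.1368 0.002 ]
barend [0.399  0.4489 0.01  ]
shim [0.6158 0.2993 0.004 ]
tin [ 0.6379 -0.1009  0.042 ]
base [ 0.0132 -0.0133  0.    ]
dish [ 0.7907 -0.0011  0.017 ]
bartip [0.4562 0.1328 0.002 ]
shim [0.6193 0.2945 0.004 ]
ful [ 0.4953 -0.1177  0.022 ]
tin [ 0.6324 -0.0995  0.042 ]
```

View pics/wrist0.png

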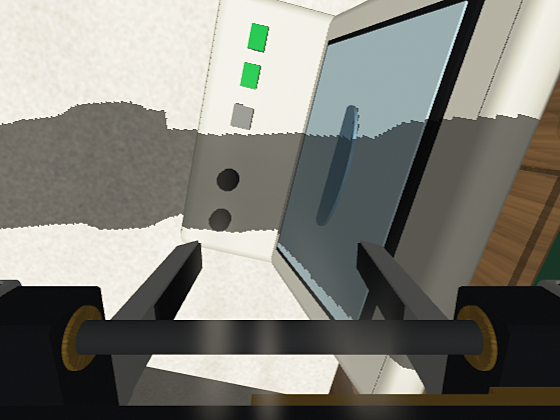

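The wrist view shows only the instrument at the left and the bench, nothing needed. I'll move the wrist camera over the stand front, then over the bar and shim, to measure finely.

```bash
python3 -m jog '{"steps":[{"tx":0.3,"ty":0.3,"az":0.5},{"tx":0.66,"ty":0.68,"az":1},{"tx":0.66,"ty":0.68,"az":1},{"tx":0.66,"ty":0.68,"az":1},{"tx":0.66,"ty":0.68,"az":1},{"tx":0.66,"ty":0.68,"az":1},{"tx":0.66,"ty":0.68,"az":1},{"tx":0.66,"ty":0.68,"az":1},{"tx":0.66,"ty":0.68,"az":1},{"tx":0.66,"ty":0.68,"az":1}]}'
python3 -m jog '{"steps":[{"tx":0.66,"ty":0.68,"az":1},{"tx":0.66,"ty":0.68,"az":1},{"tx":0.66,"ty":0.68,"az":1},{"tx":0.66,"ty":0.68,"az":1},{"tx":0.66,"ty":0.68,"az":1},{"tx":0.36,"ty":0.4,"az":1},{"az":1},{"az":1},{},{}]}'
python3 - <<'E'
from h import *
s=manip.read_state(); print(s["tool_pos"],np.abs(s["qd"]).max(),s["joints"])
shot("wrist","w1")
E
python3 -m jog '{"steps":[{"tx":-0.1,"ty":0.6},{"tx":-0.1,"ty":0.96},{"tx":-0.1,"ty":0.96},{"tx":-0.1,"ty":0.96},{"tx":-0.1,"ty":0.96},{"tx":-0.1,"ty":0.96},{"tx":-0.1,"ty":0.96},{"tx":-0.1,"ty":0.96},{"tx":-0.1,"ty":0.6},{}]}'
python3 -m jog '{"steps":[{},{}]}'
python3 - <<'E'
from h import *
s=manip.read_state(); print(s["tool_pos"],np.abs(s["qd"]).max())
shot("wrist","w2")
E
```

```text
[ 0.14538143 -0.60767475  0.30219228] 0.003469839634261453 [ 1.29449354  0.41783442 -0.01032285  1.61398378  0.0046768   1.1106911
 -0.05297398]
[ 0.14538222 -0.60771705  0.30227724] 0.002119949419676994schema error: expected keys tx, ty, tz, ax, ay, az, claw
schema error: expected keys tx, ty, tz, ax, ay, az, claw
schema error: expected keys tx, ty, tz, ax, ay, az, claw
schema error: expected keys tx, ty, tz, ax, ay, az, claw
```

```bash
python3 -m jog '{"steps":[{"tx":0.3,"ty":0.3,"tz":0,"ax":0,"ay":0,"az":0.5,"claw":0},{"tx":0.66,"ty":0.68,"tz":0,"ax":0,"ay":0,"az":1,"claw":0},{"tx":0.66,"ty":0.68,"tz":0,"ax":0,"ay":0,"az":1,"claw":0},{"tx":0.66,"ty":0.68,"tz":0,"ax":0,"ay":0,"az":1,"claw":0},{"tx":0.66,"ty":0.68,"tz":0,"ax":0,"ay":0,"az":1,"claw":0},{"tx":0.66,"ty":0.68,"tz":0,"ax":0,"ay":0,"az":1,"claw":0},{"tx":0.66,"ty":0.68,"tz":0,"ax":0,"ay":0,"az":1,"claw":0},{"tx":0.66,"ty":0.68,"tz":0,"ax":0,"ay":0,"az":1,"claw":0},{"tx":0.66,"ty":0.68,"tz":0,"ax":0,"ay":0,"az":1,"claw":0},{"tx":0.66,"ty":0.68,"tz":0,"ax":0,"ay":0,"az":1,"claw":0}]}' &&
python3 -m jog '{"steps":[{"tx":0.66,"ty":0.68,"tz":0,"ax":0,"ay":0,"az":1,"claw":0},{"tx":0.66,"ty":0.68,"tz":0,"ax":0,"ay":0,"az":1,"claw":0},{"tx":0.66,"ty":0.68,"tz":0,"ax":0,"ay":0,"az":1,"claw":0},{"tx":0.66,"ty":0.68,"tz":0,"ax":0,"ay":0,"az":1,"claw":0},{"tx":0.66,"ty":0.68,"tz":0,"ax":0,"ay":0,"az":1,"claw":0},{"tx":0.36,"ty":0.4,"tz":0,"ax":0,"ay":0,"az":1,"claw":0},{"tx":0,"ty":0,"tz":0,"ax":0,"ay":0,"az":1,"claw":0},{"tx":0,"ty":0,"tz":0,"ax":0,"ay":0,"az":1,"claw":0},{"tx":0,"ty":0,"tz":0,"ax":0,"ay":0,"az":0,"claw":0},{"tx":0,"ty":0,"tz":0,"ax":0,"ay":0,"az":0,"claw":0}]}'
python3 - <<'E'
from h import *
s=manip.read_state(); print(s["tool_pos"],np.abs(s["qd"]).max(),s["joints"])
shot("wrist","w1")
E
python3 -m jog '{"steps":[{"tx":-0.1,"ty":0.6,"tz":0,"ax":0,"ay":0,"az":0,"claw":0},{"tx":-0.1,"ty":0.96,"tz":0,"ax":0,"ay":0,"az":0,"claw":0},{"tx":-0.1,"ty":0.96,"tz":0,"ax":0,"ay":0,"az":0,"claw":0},{"tx":-0.1,"ty":0.96,"tz":0,"ax":0,"ay":0,"az":0,"claw":0},{"tx":-0.1,"ty":0.96,"tz":0,"ax":0,"ay":0,"az":0,"claw":0},{"tx":-0.1,"ty":0.96,"tz":0,"ax":0,"ay":0,"az":0,"claw":0},{"tx":-0.1,"ty":0.96,"tz":0,"ax":0,"ay":0,"az":0,"claw":0},{"tx":-0.1,"ty":0.96,"tz":0,"ax":0,"ay":0,"az":0,"claw":0},{"tx":-0.1,"ty":0.6,"tz":0,"ax":0,"ay":0,"az":0,"claw":0},{"tx":0,"ty":0,"tz":0,"ax":0,"ay":0,"az":0,"claw":0}]}' &&
python3 -m jog '{"steps":[{"tx":0,"ty":0,"tz":0,"ax":0,"ay":0,"az":0,"claw":0},{"tx":0,"ty":0,"tz":0,"ax":0,"ay":0,"az":0,"claw":0}]}'
python3 - <<'E'
from h import *
s=manip.read_state(); print(s["tool_pos"],np.abs(s["qd"]).max())
shot("wrist","w2")
a=cv2.imread("pics/w1.png"); b=cv2.imread("pics/w2.png")
cv2.imwrite("pics/w12.png",np.vstack([a[:300],b[:300]]))
E
```

```text
time_s: 1.08
tool_pos: [0.3961, -0.3489, 0.3028]
ee_rot: [0.0, 0.86, 0.51, -0.0]
wrist_force: [0.2, -1.3, 0.2]
gripper_width: 0.997
grip_force: 0.0
time_s: 1.92
tool_pos: [0.5412, -0.1988, 0.3025]
ee_rot: [-0.0, 0.637, 0.771, -0.0]
wrist_force: [-0.0, -0.3, 0.9]
gripper_width: 1.003
grip_force: 0.0
[ 0.54123091 -0.19882982  0.30253928] 0.02529937145049886 [ 0.71588324  0.37623302 -0.52754926  1.72341257  0.20924258  1.09851599
  0.31194035]
time_s: 2.8
tool_pos: [0.504, 0.1229, 0.3032]
ee_rot: [-0.0, 0.635, 0.773, 0.001]
wrist_force: [-0.7, 0.1, -0.8]
gripper_width: 1.0
grip_force: 0.0
time_s: 2.97
tool_pos: [0.5055, 0.117, 0.3026]
ee_rot: [0.0, 0.637, 0.771, -0.0]
wrist_force: [-0.2, 0.3, -0.3]
gripper_width: 1.0
grip_force: 0.0
[0.50549316 0.11704784 0.30261414] 0.016785904811163165
```

View pics/w12.png

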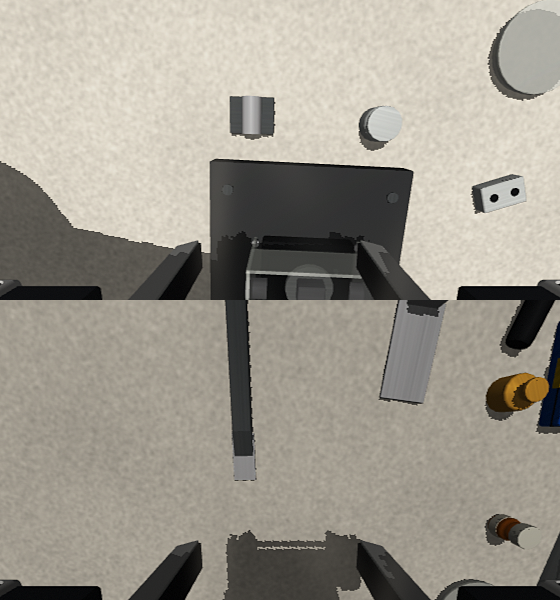

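Top half: the slab's front edge runs (211,160)–(413,170), fulcrum block (231–274, 97–137), tin (381,124). Bottom half: bar blade tip at (234–256,180), shim plate inner end (381,100)–(424,104). The fulcrum's ridge orientation looks odd, so I'm zooming in.

Run:
```python
from h import *
a=cv2.imread("pics/w1.png")[80:180,195:330]; b=cv2.imread("pics/scene0.png")[200:240,190:244]; d=cv2.imread("pics/side0.png")[195:230,318:366]
r=lambda i:cv2.resize(i,(380,285),interpolation=cv2.INTER_CUBIC)
w=cv2.imread("pics/w2.png")[:120,370:460]
cv2.imwrite("pics/z1.png",np.vstack([np.hstack([r(a),r(b)]),np.hstack([r(d),r(w)])]))
for f in["w1"]:
    c=load(f)
    for n,uv,z in [("A",(211,160),.044),("B",(413,170),.044),("tin",(385,122),.042)]: print(n,np.round(onz(c,uv,z),4))
    for uv in [(231,97),(274,97),(274,137),(231,137)]: print(np.round(onz(c,uv,.011),4))
```

```text
A [ 0.4609 -0.1708  0.044 ]
B [ 0.6753 -0.1404  0.044 ]
tin [ 0.6328 -0.098   0.042 ]
[ 0.467  -0.1021  0.011 ]
[ 0.514  -0.0931  0.011 ]
[ 0.522  -0.1356  0.011 ]
[ 0.4736 -0.145   0.011 ]
```

View pics/z1.png

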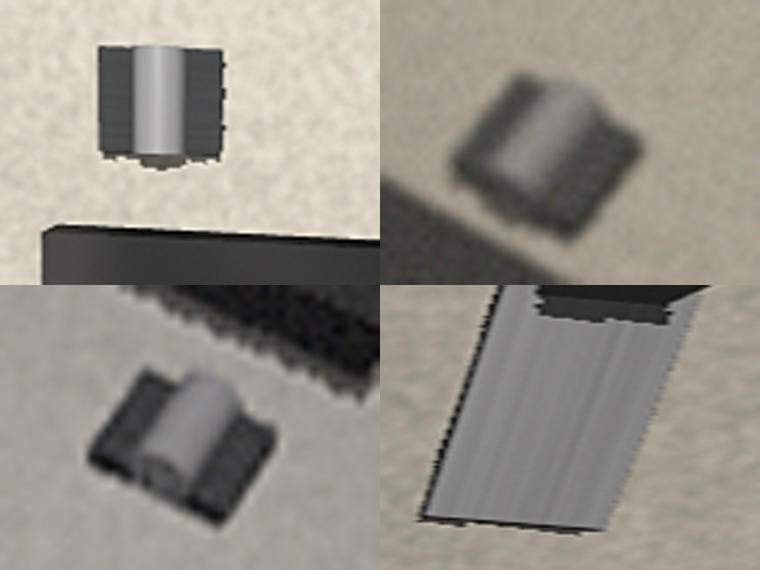

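The zoom shows that the ridge (bright cylinder) runs toward the stone, perpendicular to its front edge. The task says it is parallel. As it stands, the blade can't go 22 mm under the edge over this ridge and the bar would be unstable in roll, so I'll turn the block 90° in place, keeping its centre. First I'll measure everything properly.

Run:
```python
from h import *
def g(f): return cv2.cvtColor(cv2.imread("pics/"+f+".png"),cv2.COLOR_BGR2GRAY)
ang=lambda v:round(np.degrees(np.arctan2(v[1],v[0])),2)
c=load("w1"); im=g("w1").astype(float)
# slab front top edge: dark transition per column
pts=[]
for u in range(218,408,3):
    col=cv2.GaussianBlur(im,(3,3),0)[145:185,u]; k=np.argmin(np.diff(col)); pts.append(onz(c,(u,145+k+.5),.044))
P=np.array(pts)[:,:2]; vx,vy,x0,y0=cv2.fitLine(P.astype(np.float32),cv2.DIST_HUBER,0,1e-4,1e-4).ravel()
e=np.array([vx,vy]); e*=np.sign(e[0]); print("edge ang",ang(e),"pt",x0,y0,"rms",np.std((P-[x0,y0])@[-e[1],e[0]]))
A=onz(c,(211,160),.044)[:2]; B=onz(c,(413,170),.044)[:2]
n=np.array([e[1],-e[0]]); m=(A+B)/2; m=m-n*((m-[x0,y0])@n); print("edge mid",m,"|AB|",np.linalg.norm(A-B),"foot",m+.032*n)
sub=(im[85:150,215:290]<115).astype(np.uint8); cs=cv2.findContours(sub,0,1)[0]; h=np.vstack([q for q in cs if len(q)>15]).reshape(-1,2)+[215,85]
W=np.array([onz(c,q,.011)[:2]*1000 for q in h],np.float32); print("fulcrum",cv2.minAreaRect(W)); f=np.array(cv2.minAreaRect(W)[0])/1000
print("ful in stand",(f-m)@n,(f-m)@e)
c=load("w2"); im=g("w2"); hsv=cv2.cvtColor(cv2.imread("pics/w2.png"),cv2.COLOR_BGR2HSV)
print("floor",hsv[150,150:160].mean(0),"shim",hsv[60,400:410].mean(0),"blade",hsv[165,240:248].mean(0))
d=(im[:170,215:270]<80).astype(np.uint8)
for lab in (0,1):
    pts=[]
    for v in range(5,125,5):
        k=np.where(d[v])[0]+215
        pts.append(onz(c,((k.min() if lab==0 else k.max()+1),v),.014 if lab==0 else 0)[:2])
    q=cv2.fitLine(np.array(pts,np.float32),cv2.DIST_HUBER,0,1e-4,1e-4).ravel(); print("bar side",lab,ang(q[:2]),q[2:],)
for uv in [(234,180),(256,180)]: print("tip",onz(c,uv,.002))
for uv in [(381,100),(424,104),(397.5,6),(441,6)]: print("shim",onz(c,uv,.006))
```

```text
edge ang 8.07 pt 0.5917364 -0.1500496 rms 0.0003159124835631401
edge mid [ 0.56776468 -0.15344945] |AB| 0.21656333074642045 foot [ 0.57225819 -0.18513238]
fulcrum ((493.7532653808594, -119.83321380615234), (50.04859161376953, 46.28396987915039), 9.103440284729004)
ful in stand -0.04367600640410029 -0.06855761647704325
floor [ 19.7  29.  155.4] shim [ 44.5   3.  132.4] blade [ 66.875   4.25  136.   ]
bar side 0 -78.07 [0.4244772  0.24673295]
bar side 1 -77.87 [0.4441557  0.25718185]
tip [0.44791274 0.12060318 0.002     ]
tip [0.47418556 0.12566766 0.002     ]
shim [0.59744998 0.24278975 0.006     ]
shim [0.64644646 0.2478653  0.006     ]
shim [0.58920834 0.33661468 0.006     ]
shim [0.63421951 0.34528365 0.006     ]
```

```bash
python3 -m jog '{"steps":[{"tx":-0.03,"ty":-0.4,"tz":-0.1,"ax":0,"ay":0,"az":-0.5,"claw":0.45},{"tx":-0.03,"ty":-0.7,"tz":-0.2,"ax":0,"ay":0,"az":-1,"claw":0.45},{"tx":-0.03,"ty":-0.7,"tz":-0.2,"ax":0,"ay":0,"az":-1,"claw":0.45},{"tx":-0.03,"ty":-0.7,"tz":-0.2,"ax":0,"ay":0,"az":-1,"claw":0.45},{"tx":-0.03,"ty":-0.7,"tz":-0.2,"ax":0,"ay":0,"az":-1,"claw":0.45},{"tx":-0.03,"ty":-0.7,"tz":-0.2,"ax":0,"ay":0,"az":-1,"claw":0.45},{"tx":-0.03,"ty":-0.7,"tz":-0.2,"ax":0,"ay":0,"az":-1,"claw":0.45},{"tx":-0.03,"ty":-0.7,"tz":-0.2,"ax":0,"ay":0,"az":-1,"claw":0.45},{"tx":-0.03,"ty":-0.5,"tz":-0.2,"ax":0,"ay":0,"az":-1,"claw":0.45},{"tx":-0.04,"ty":-0.05,"tz":-0.2,"ax":0,"ay":0,"az":-1,"claw":0.45}]}' &&
python3 -m jog '{"steps":[{"tx":0,"ty":0,"tz":-0.2,"ax":0,"ay":0,"az":-1,"claw":0.45},{"tx":0,"ty":0,"tz":-0.2,"ax":0,"ay":0,"az":-1,"claw":0.45},{"tx":0,"ty":0,"tz":-0.2,"ax":0,"ay":0,"az":-1,"claw":0.45},{"tx":0,"ty":0,"tz":-0.2,"ax":0,"ay":0,"az":-1,"claw":0.45},{"tx":0,"ty":0,"tz":-0.2,"ax":0,"ay":0,"az":-1,"claw":0.45},{"tx":0,"ty":0,"tz":-0.2,"ax":0,"ay":0,"az":-1,"claw":0.45},{"tx":0,"ty":0,"tz":-0.2,"ax":0,"ay":0,"az":-1,"claw":0.45},{"tx":0,"ty":0,"tz":-0.2,"ax":0,"ay":0,"az":-1,"claw":0.45},{"tx":0,"ty":0,"tz":-0.2,"ax":0,"ay":0,"az":-0.7,"claw":0.45},{"tx":0,"ty":0,"tz":0,"ax":0,"ay":0,"az":0,"claw":0.45}]}' && python3 -m jog '{"steps":[{"tx":0,"ty":0,"tz":0,"ax":0,"ay":0,"az":0,"claw":0.45},{"tx":0,"ty":0,"tz":0,"ax":0,"ay":0,"az":0,"claw":0.45}]}'
python3 - <<'E'
from h import *
s=manip.read_state(); q=s["ee_rot"]; print(s["tool_pos"], "yaw y-axis",np.degrees(2*np.arctan2(q[2],q[1]))-90)
shot("wrist","w3")
E
```

```text
time_s: 3.85
tool_pos: [0.4919, -0.1221, 0.226]
ee_rot: [0.001, 0.896, 0.444, -0.001]
wrist_force: [-0.4, 0.1, -0.4]
gripper_width: 0.549
grip_force: 0.0
time_s: 4.68
tool_pos: [0.4919, -0.1177, 0.1533]
ee_rot: [-0.0, 0.997, 0.083, -0.001]
wrist_force: [0.1, 0.7, -0.5]
gripper_width: 0.55
grip_force: 0.0
time_s: 4.85
tool_pos: [0.4929, -0.117, 0.155]
ee_rot: [0.0, 0.996, 0.087, 0.0]
wrist_force: [0.3, 0.1, 0.1]
gripper_width: 0.547
grip_force: 0.0
[ 0.49288709 -0.11701259  0.15498715] yaw y-axis -80.01294967364927
```

View pics/w3.png

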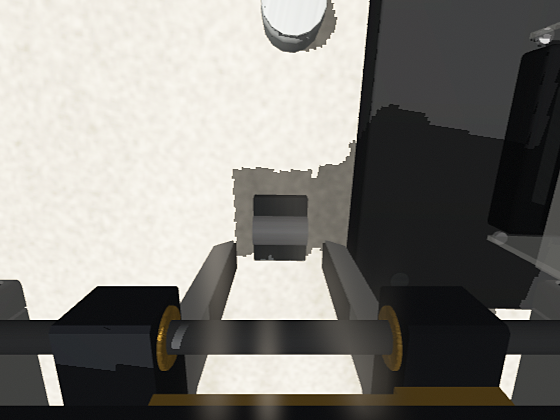

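The block (253–308, 195–260) sits centred between the fingers, and the slab edge at u≈360 is clear of them. Descend, grip the ridge ends, turn +90° and release.

```bash
python3 -m jog '{"steps":[{"tx":0,"ty":0,"tz":-0.3,"ax":0,"ay":0,"az":0,"claw":0.45},{"tx":0,"ty":0,"tz":-0.4,"ax":0,"ay":0,"az":0,"claw":0.45},{"tx":0,"ty":0,"tz":-0.4,"ax":0,"ay":0,"az":0,"claw":0.45},{"tx":0,"ty":0,"tz":-0.26,"ax":0,"ay":0,"az":0,"claw":0.45},{"tx":0,"ty":0,"tz":0,"ax":0,"ay":0,"az":0,"claw":0.45},{"tx":0,"ty":0,"tz":0,"ax":0,"ay":0,"az":0,"claw":0.55},{"tx":0,"ty":0,"tz":0,"ax":0,"ay":0,"az":0,"claw":0.65},{"tx":0,"ty":0,"tz":0,"ax":0,"ay":0,"az":0,"claw":0.65},{"tx":0,"ty":0,"tz":0,"ax":0,"ay":0,"az":0,"claw":0.65},{"tx":0,"ty":0,"tz":0,"ax":0,"ay":0,"az":0,"claw":0.65}]}' 20
python3 -m jog '{"steps":[{"tx":0,"ty":0,"tz":0,"ax":0,"ay":0,"az":0,"claw":0.65},{"tx":0,"ty":0,"tz":0,"ax":0,"ay":0,"az":0,"claw":0.65}]}'
```

```text
time_s: 5.73
tool_pos: [0.4934, -0.1165, 0.1011]
ee_rot: [0.0, 0.996, 0.087, 0.001]
wrist_force: [-0.4, -1.7, 8.8]
gripper_width: 0.425
grip_force: 20.0
time_s: 5.9
tool_pos: [0.4934, -0.1164, 0.101]
ee_rot: [0.0, 0.996, 0.087, 0.001]
wrist_force: [-0.9, -1.0, 8.7]
gripper_width: 0.427
grip_force: 20.0
```

```bash
python3 -m jog '{"steps":[{"tx":0,"ty":0,"tz":0.1,"ax":0,"ay":0,"az":0,"claw":0.65},{"tx":0,"ty":0,"tz":0.05,"ax":0,"ay":0,"az":0.5,"claw":0.65},{"tx":0,"ty":0,"tz":0,"ax":0,"ay":0,"az":1,"claw":0.65},{"tx":0,"ty":0,"tz":0,"ax":0,"ay":0,"az":1,"claw":0.65},{"tx":0,"ty":0,"tz":0,"ax":0,"ay":0,"az":1,"claw":0.65},{"tx":0,"ty":0,"tz":0,"ax":0,"ay":0,"az":1,"claw":0.65},{"tx":0,"ty":0,"tz":0,"ax":0,"ay":0,"az":1,"claw":0.65},{"tx":0,"ty":0,"tz":0,"ax":0,"ay":0,"az":1,"claw":0.65},{"tx":0,"ty":0,"tz":0,"ax":0,"ay":0,"az":1,"claw":0.65},{"tx":0,"ty":0,"tz":0,"ax":0,"ay":0,"az":1,"claw":0.65}]}' 
python3 -m jog '{"steps":[{"tx":0,"ty":0,"tz":0,"ax":0,"ay":0,"az":1,"claw":0.65},{"tx":0,"ty":0,"tz":0,"ax":0,"ay":0,"az":1,"claw":0.65},{"tx":0,"ty":0,"tz":0,"ax":0,"ay":0,"az":1,"claw":0.65},{"tx":0,"ty":0,"tz":0,"ax":0,"ay":0,"az":1,"claw":0.65},{"tx":0,"ty":0,"tz":0,"ax":0,"ay":0,"az":1,"claw":0.65},{"tx":0,"ty":0,"tz":0,"ax":0,"ay":0,"az":1,"claw":0.65},{"tx":0,"ty":0,"tz":0,"ax":0,"ay":0,"az":1,"claw":0.65},{"tx":0,"ty":0,"tz":0,"ax":0,"ay":0,"az":1,"claw":0.65},{"tx":0,"ty":0,"tz":0,"ax":0,"ay":0,"az":1,"claw":0.65},{"tx":0,"ty":0,"tz":0,"ax":0,"ay":0,"az":0.1,"claw":0.65}]}' 
python3 -m jog '{"steps":[{"tx":0,"ty":0,"tz":0,"ax":0,"ay":0,"az":0,"claw":0.65},{"tx":0,"ty":0,"tz":-0.07,"ax":0,"ay":0,"az":0,"claw":0.65},{"tx":0,"ty":0,"tz":-0.07,"ax":0,"ay":0,"az":0,"claw":0.65},{"tx":0,"ty":0,"tz":0,"ax":0,"ay":0,"az":0,"claw":0.65}]}'
```

```text
time_s: 6.73
tool_pos: [0.4928, -0.1162, 0.1065]
ee_rot: [-0.0, 0.896, 0.444, -0.0]
wrist_force: [0.8, 0.1, -4.3]
gripper_width: 0.425
grip_force: 20.0
time_s: 7.57
tool_pos: [0.4928, -0.1164, 0.1063]
ee_rot: [-0.0, 0.655, 0.756, -0.0]
wrist_force: [0.6, 0.4, -4.2]
gripper_width: 0.421
grip_force: 20.0
time_s: 7.9
tool_pos: [0.4931, -0.1162, 0.1005]
ee_rot: [0.0, 0.657, 0.754, -0.0]
wrist_force: [-0.3, 0.8, -4.5]
gripper_width: 0.423
grip_force: 20.0
```

```bash
python3 -m jog '{"steps":[{"tx":0,"ty":0,"tz":-0.03,"ax":0,"ay":0,"az":0,"claw":0.65},{"tx":0,"ty":0,"tz":0,"ax":0,"ay":0,"az":0,"claw":0.65}]}' 
python3 -m jog '{"steps":[{"tx":0,"ty":0,"tz":-0.02,"ax":0,"ay":0,"az":0,"claw":0.65},{"tx":0,"ty":0,"tz":0,"ax":0,"ay":0,"az":0,"claw":0.65}]}'
```

```text
time_s: 8.07
tool_pos: [0.4931, -0.1163, 0.0999]
ee_rot: [0.0, 0.657, 0.754, -0.0]
wrist_force: [-5.4, -1.0, 14.7]
gripper_width: 0.425
grip_force: 20.0
time_s: 8.23
tool_pos: [0.4931, -0.1163, 0.0994]
ee_rot: [0.0, 0.657, 0.754, -0.001]
wrist_force: [-7.9, -0.1, 22.0]
gripper_width: 0.425
grip_force: 20.0
```

```bash
python3 -m jog '{"steps":[{"tx":0,"ty":0,"tz":0.04,"ax":0,"ay":0,"az":0,"claw":0.65},{"tx":0,"ty":0,"tz":0,"ax":0,"ay":0,"az":0,"claw":0.5},{"tx":0,"ty":0,"tz":0,"ax":0,"ay":0,"az":0,"claw":0.45},{"tx":0,"ty":0,"tz":0,"ax":0,"ay":0,"az":0,"claw":0.45},{"tx":0,"ty":0,"tz":0.4,"ax":0,"ay":0,"az":0,"claw":0.45},{"tx":0,"ty":0,"tz":0.8,"ax":0,"ay":0,"az":0,"claw":0.45},{"tx":0,"ty":0.4,"tz":0.6,"ax":0,"ay":0,"az":0.4,"claw":0.45},{"tx":-0.16,"ty":0.95,"tz":0,"ax":0,"ay":0,"az":0.2,"claw":0.45},{"tx":-0.16,"ty":0.95,"tz":0,"ax":0,"ay":0,"az":0.2,"claw":0.45},{"tx":-0.16,"ty":0.95,"tz":0,"ax":0,"ay":0,"az":0,"claw":0.45}]}' 
python3 -m jog '{"steps":[{"tx":-0.16,"ty":0.95,"tz":0,"ax":0,"ay":0,"az":0,"claw":0.45},{"tx":-0.16,"ty":0.95,"tz":0,"ax":0,"ay":0,"az":0,"claw":0.45},{"tx":-0.16,"ty":0.95,"tz":0,"ax":0,"ay":0,"az":0,"claw":0.45},{"tx":-0.16,"ty":0.95,"tz":0,"ax":0,"ay":0,"az":0,"claw":0.45},{"tx":-0.16,"ty":0.95,"tz":0,"ax":0,"ay":0,"az":0,"claw":0.45},{"tx":-0.16,"ty":0.95,"tz":-0.1,"ax":0,"ay":0,"az":0,"claw":0.45},{"tx":-0.16,"ty":0.95,"tz":-0.2,"ax":0,"ay":0,"az":0,"claw":0.45},{"tx":-0.16,"ty":0.6,"tz":-0.2,"ax":0,"ay":0,"az":0,"claw":0.45},{"tx":0,"ty":0.2,"tz":-0.2,"ax":0,"ay":0,"az":0,"claw":0.45},{"tx":0,"ty":0,"tz":0,"ax":0,"ay":0,"az":0,"claw":0.45}]}' 
python3 -m jog '{"steps":[{"tx":0,"ty":0,"tz":0,"ax":0,"ay":0,"az":0,"claw":0.45},{"tx":0,"ty":0,"tz":0,"ax":0,"ay":0,"az":0,"claw":0.45}]}'
python3 - <<'E'
from h import *
s=manip.read_state(); q=s["ee_rot"]; print(s["tool_pos"], "yaw y-axis",np.degrees(2*np.arctan2(q[2],q[1]))-90)
a,c=shot("scene","s4"); d,_=shot("side","d4"); w,_=shot("wrist","w4")
r=lambda i:cv2.cvtColor(cv2.resize(i,(280,210),interpolation=cv2.INTER_CUBIC),cv2.COLOR_RGB2BGR)
cv2.imwrite("pics/z4.png",np.vstack([np.hstack([r(a[195:246,180:248]),r(d[185:236,308:376])]),cv2.cvtColor(w[:360],cv2.COLOR_RGB2BGR)]))
E
```

```text
time_s: 9.07
tool_pos: [0.4735, 0.0148, 0.1726]
ee_rot: [0.0, 0.63, 0.777, 0.0]
wrist_force: [1.7, 0.3, -0.4]
gripper_width: 0.551
grip_force: 0.0
time_s: 9.9
tool_pos: [0.4214, 0.3135, 0.1429]
ee_rot: [-0.001, 0.628, 0.778, -0.001]
wrist_force: [0.0, -1.4, 0.2]
gripper_width: 0.548
grip_force: 0.0
time_s: 10.07
tool_pos: [0.4232, 0.3105, 0.1443]
ee_rot: [0.0, 0.63, 0.776, -0.0]
wrist_force: [-0.0, -0.9, 0.3]
gripper_width: 0.549
grip_force: 0.0
[0.42318776 0.31046885 0.14431226] yaw y-axis 11.865318210521039
```

View pics/z4.png

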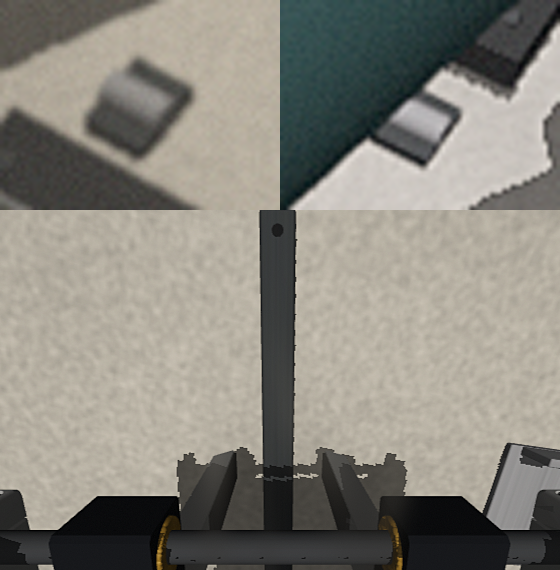

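The block's ridge is now parallel to the edge (top-left and top-right crops). In the wrist view the bar (260–295) is centred between the fingers, its end hole at (277,20). Now the grasp.

```bash
python3 -m jog '{"steps":[{"tx":0,"ty":0,"tz":-0.4,"ax":0,"ay":0,"az":0,"claw":0.45},{"tx":0,"ty":0,"tz":-0.5,"ax":0,"ay":0,"az":0,"claw":0.45},{"tx":0,"ty":0,"tz":-0.22,"ax":0,"ay":0,"az":0,"claw":0.5},{"tx":0,"ty":0,"tz":0,"ax":0,"ay":0,"az":0,"claw":0.6},{"tx":0,"ty":0,"tz":0,"ax":0,"ay":0,"az":0,"claw":0.7},{"tx":0,"ty":0,"tz":0,"ax":0,"ay":0,"az":0,"claw":0.85},{"tx":0,"ty":0,"tz":0,"ax":0,"ay":0,"az":0,"claw":0.85},{"tx":0,"ty":0,"tz":0,"ax":0,"ay":0,"az":0,"claw":0.85},{"tx":0,"ty":0,"tz":0,"ax":0,"ay":0,"az":0,"claw":0.85},{"tx":0,"ty":0,"tz":0,"ax":0,"ay":0,"az":0,"claw":0.85}]}' 55
python3 -m jog '{"steps":[{"tx":0,"ty":0,"tz":0,"ax":0,"ay":0,"az":0,"claw":0.85},{"tx":0,"ty":0,"tz":0,"ax":0,"ay":0,"az":0,"claw":0.85}]}'
python3 -m jog '{"steps":[{"tx":0,"ty":0,"tz":0.3,"ax":0,"ay":0,"az":0,"claw":0.85},{"tx":0,"ty":0,"tz":0.6,"ax":0,"ay":0,"az":0,"claw":0.85},{"tx":0,"ty":0,"tz":0.3,"ax":0,"ay":0,"az":0,"claw":0.85},{"tx":0,"ty":0,"tz":0,"ax":0,"ay":0,"az":0,"claw":0.85}]}'
```

```text
time_s: 11.05
tool_pos: [0.4227, 0.3118, 0.0999]
ee_rot: [0.0, 0.63, 0.777, 0.0]
wrist_force: [-2.3, -1.4, 7.0]
gripper_width: 0.225
grip_force: 55.0
time_s: 11.22
tool_pos: [0.4227, 0.3117, 0.0999]
ee_rot: [0.0, 0.63, 0.777, 0.0]
wrist_force: [-1.9, -2.0, 8.0]
gripper_width: 0.23
grip_force: 55.0
time_s: 11.55
tool_pos: [0.4234, 0.3123, 0.15]
ee_rot: [0.001, 0.63, 0.777, 0.002]
wrist_force: [1.7, 1.9, -8.1]
gripper_width: 0.227
grip_force: 55.0
```

```bash
python3 -m jog '{"steps":[{"tx":0.05,"ty":-0.3,"tz":0.3,"ax":0,"ay":0,"az":-0.4,"claw":0.85},{"tx":0.15,"ty":-0.8,"tz":0.3,"ax":0,"ay":0,"az":-0.37,"claw":0.85},{"tx":0.15,"ty":-0.9,"tz":0.3,"ax":0,"ay":0,"az":0,"claw":0.85},{"tx":0.15,"ty":-0.9,"tz":0.3,"ax":0.49,"ay":0.07,"az":0,"claw":0.85},{"tx":0.15,"ty":-0.9,"tz":0,"ax":0.59,"ay":0.08,"az":0,"claw":0.85},{"tx":0.15,"ty":-0.9,"tz":0,"ax":0.59,"ay":0.08,"az":0,"claw":0.85},{"tx":0.15,"ty":-0.9,"tz":0,"ax":0.59,"ay":0.08,"az":0,"claw":0.85},{"tx":0.15,"ty":-0.9,"tz":0,"ax":0.59,"ay":0.08,"az":0,"claw":0.85},{"tx":0.15,"ty":-0.6,"tz":0,"ax":0.59,"ay":0.08,"az":0,"claw":0.85},{"tx":0,"ty":-0.2,"tz":0,"ax":0.42,"ay":0.06,"az":0,"claw":0.85}]}' 
python3 -m jog '{"steps":[{"tx":0,"ty":0,"tz":0,"ax":0,"ay":0,"az":0,"claw":0.85},{"tx":0,"ty":0,"tz":0,"ax":0,"ay":0,"az":0,"claw":0.85},{"tx":0,"ty":0,"tz":0,"ax":0,"ay":0,"az":0,"claw":0.85}]}'
cat > where.py <<'E'
from h import *
m=np.array([0.5678,-0.1534]); e=np.array([.9901,.1404]); n=np.array([.1404,-.9901])
def st():
    s=manip.read_state(); q=s["ee_rot"]; M=R.from_quat([q[1],q[2],q[3],q[0]]).as_matrix(); p=s["tool_pos"]
    pn=(p[:2]-m)@n; pe=(p[:2]-m)@e
    z=-M[:,2]; th=np.arctan2(z[:2]@n,z[2]); roll=np.arctan2(z[:2]@e,z[2]); y=M[:,1]; yaw=np.degrees(np.arctan2(y[1],y[0]))-8.07
    h,sl=.0999,.1925
    print("TCP n,e,z mm",np.round([pn*1e3,pe*1e3,p[2]*1e3],1),"pitch",round(np.degrees(th),2),"roll",round(np.degrees(roll),2),"yaw err",round(yaw,2))
    print("tip n,z mm",np.round([1e3*(pn-h*np.sin(th)+sl*np.cos(th)),1e3*(p[2]-h*np.cos(th)-sl*np.sin(th))],1),"F",np.round(s["wrist_force"],1),"T",np.round(s["torque"],2))
    return s
if __name__=="__main__": st()
E
python3 where.py
```

```text
time_s: 12.38
tool_pos: [0.4705, 0.0359, 0.1928]
ee_rot: [-0.118, 0.649, 0.744, 0.102]
wrist_force: [2.3, -0.0, -8.1]
gripper_width: 0.224
grip_force: 55.0
time_s: 12.63
tool_pos: [0.4693, 0.0414, 0.1934]
ee_rot: [-0.117, 0.647, 0.747, 0.1]
wrist_force: [0.0, 0.1, -7.5]
gripper_width: 0.226
grip_force: 55.0
TCP n,e,z mm [-206.7  -70.1  193.4] pitch 17.78 roll 0.14 yaw err 0.13
tip n,z mm [-53.9  39.5] F [ 0.   0.1 -7.5] T [-0.84 -0.17 -0.01]
```

Run:
```python
from where import *
st(); out=[]
for nm in("scene","side"):
    im,c=shot(nm,nm+"5"); P=np.r_[m-e*.0701-n*.0539,.0395]; u=proj(c,P).round().astype(int); print(nm,u, "rest",proj(c,np.r_[m-e*.0701-n*.2,.10]).round())
    x,y=u[0]-50,u[1]-50; out.append(cv2.cvtColor(cv2.resize(im[y:y+100,x:x+100],(400,400),interpolation=cv2.INTER_CUBIC),cv2.COLOR_RGB2BGR))
cv2.imwrite("pics/z5.png",np.hstack(out))
```

```text
TCP n,e,z mm [-206.7  -70.1  193.4] pitch 17.78 roll 0.14 yaw err 0.13
tip n,z mm [-53.9  39.5] F [ 0.   0.1 -7.5] T [-0.84 -0.17 -0.01]
scene [213 210] rest [247. 150.]
side [342 208] rest [315. 233.]
```

View pics/z5.png

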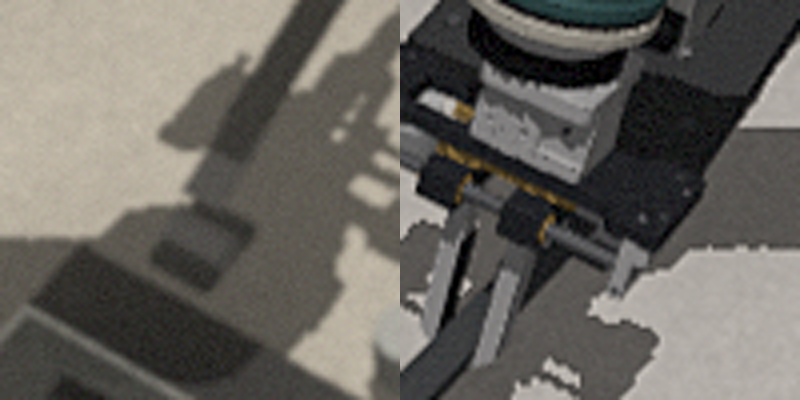

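The left crop shows the blade above the block, with its tip centre near scene pixel (216.5,210) against a predicted (213,210). In the side view the gripper hides the tip.

Run:
```python
from where import *
c=load("scene5")
for uv in [(216.5,210),(215.5,210.5),(210,207.5),(223,212)]:
    o,d=ray(c,uv); t=(-.0701-(o[:2]-m)@e)/(d[:2]@e); p=o+t*d; print("plane: n,z",np.round([(p[:2]-m)@n*1e3,p[2]*1e3],1), "onz .0395:",np.round([((onz(c,uv,.0395)[:2]-m)@k)*1e3 for k in(n,e)],1))
# check with fulcrum ridge top centre & slab corner for scene-cam bias
print(proj(c,np.r_[m-e*.0688-n*.0472,.022]),proj(c,np.r_[m-e*.11,.044]))
```

```text
plane: n,z [-66.   23.8] onz .0395: [-58.4 -62.4]
plane: n,z [-62.6  26.1] onz .0395: [-56.1 -63.5]
plane: n,z [-47.8  56.7] onz .0395: [-56.2 -78.9]
plane: n,z [-85.9  -9.8] onz .0395: [-61.6 -46.9]
[212.17362646 216.55834555] [183.09660982 218.19557323]
```

The scene view is nearly edge-on to the bar, so it can't resolve the tip height. Instead I'll feel for it: back off in front of the block, set the pitch to 19.5° and touch the bench lightly with the tip.

```bash
python3 -m jog '{"steps":[{"tx":-0.04,"ty":0.3,"tz":0,"ax":0.33,"ay":0.05,"az":0,"claw":0.85},{"tx":-0.05,"ty":0.35,"tz":0,"ax":0,"ay":0,"az":0,"claw":0.85},{"tx":-0.04,"ty":0.3,"tz":-0.2,"ax":0,"ay":0,"az":0,"claw":0.85},{"tx":0,"ty":0,"tz":-0.3,"ax":0,"ay":0,"az":0,"claw":0.85},{"tx":0,"ty":0,"tz":-0.1,"ax":0,"ay":0,"az":0,"claw":0.85},{"tx":0,"ty":0,"tz":0,"ax":0,"ay":0,"az":0,"claw":0.85},{"tx":0,"ty":0,"tz":0,"ax":0,"ay":0,"az":0,"claw":0.85}]}' ; python3 where.py
```

```text
time_s: 13.32
tool_pos: [0.4645, 0.0788, 0.1695]
ee_rot: [-0.129, 0.646, 0.745, 0.11]
wrist_force: [0.2, 0.6, -7.2]
gripper_width: 0.229
grip_force: 55.0
TCP n,e,z mm [-244.4  -69.7  169.5] pitch 19.51 roll 0.16 yaw err 0.09
tip n,z mm [-96.3  11.1] F [ 0.2  0.6 -7.2] T [-0.9  -0.21  0.01]
```

```bash
for i in 1; do python3 -m jog '{"steps":[{"tx":0,"ty":0,"tz":-0.1,"ax":0,"ay":0,"az":0,"claw":0.85},{"tx":0,"ty":0,"tz":-0.05,"ax":0,"ay":0,"az":0,"claw":0.85},{"tx":0,"ty":0,"tz":0,"ax":0,"ay":0,"az":0,"claw":0.85}]}'; done
python3 -m jog '{"steps":[{"tx":0,"ty":0,"tz":-0.05,"ax":0,"ay":0,"az":0,"claw":0.85},{"tx":0,"ty":0,"tz":0,"ax":0,"ay":0,"az":0,"claw":0.85}]}' | grep force
python3 where.py
python3 -m jog '{"steps":[{"tx":0,"ty":0,"tz":-0.04,"ax":0,"ay":0,"az":0,"claw":0.85},{"tx":0,"ty":0,"tz":0,"ax":0,"ay":0,"az":0,"claw":0.85}]}' | grep force
python3 where.py
```

```text
time_s: 13.57
tool_pos: [0.4645, 0.0784, 0.1633]
ee_rot: [-0.128, 0.646, 0.744, 0.11]
wrist_force: [-0.4, -0.3, -7.4]
gripper_width: 0.229
grip_force: 55.0
wrist_force: [-0.9, 0.2, -7.7]
grip_force: 55.0
TCP n,e,z mm [-244.1  -69.7  161.4] pitch 19.49 roll 0.12 yaw err 0.06
tip n,z mm [-96.   3.] F [-0.9  0.2 -7.7] T [-0.95 -0.22  0.03]
wrist_force: [-0.4, 0.0, -8.6]
grip_force: 55.0
TCP n,e,z mm [-244.2  -69.8  159.8] pitch 19.49 roll 0.13 yaw err 0.07
tip n,z mm [-96.1   1.4] F [-0.4  0.  -8.6] T [-0.86 -0.24 -0.04]
```

```bash
python3 -m jog '{"steps":[{"tx":0,"ty":0,"tz":-0.04,"ax":0,"ay":0,"az":0,"claw":0.85},{"tx":0,"ty":0,"tz":0,"ax":0,"ay":0,"az":0,"claw":0.85}]}' | grep force
python3 -m jog '{"steps":[{"tx":0,"ty":0,"tz":-0.04,"ax":0,"ay":0,"az":0,"claw":0.85},{"tx":0,"ty":0,"tz":0,"ax":0,"ay":0,"az":0,"claw":0.85}]}' | grep force
python3 where.py
```

```text
wrist_force: [0.5, 0.4, -7.3]
grip_force: 55.0
wrist_force: [0.1, 1.1, -7.5]
grip_force: 55.0
TCP n,e,z mm [-244.3  -69.7  156.6] pitch 19.49 roll 0.13 yaw err 0.08
tip n,z mm [-96.2  -1.8] F [ 0.1  1.1 -7.5] T [-0.96 -0.23  0.01]
```

```bash
python3 -m jog '{"steps":[{"tx":0,"ty":0,"tz":-0.04,"ax":0,"ay":0,"az":0,"claw":0.85},{"tx":0,"ty":0,"tz":0,"ax":0,"ay":0,"az":0,"claw":0.85}]}' | grep wrist
python3 -m jog '{"steps":[{"tx":0,"ty":0,"tz":-0.04,"ax":0,"ay":0,"az":0,"claw":0.85},{"tx":0,"ty":0,"tz":0,"ax":0,"ay":0,"az":0,"claw":0.85}]}' | grep wrist
python3 -m jog '{"steps":[{"tx":0,"ty":0,"tz":-0.04,"ax":0,"ay":0,"az":0,"claw":0.85},{"tx":0,"ty":0,"tz":0,"ax":0,"ay":0,"az":0,"claw":0.85}]}' | grep wrist
python3 where.py
```

```text
wrist_force: [0.6, 1.4, -5.9]
wrist_force: [-0.5, 0.9, -4.5]
wrist_force: [-0.7, 1.1, -5.3]
TCP n,e,z mm [-244.3  -69.7  151.8] pitch 19.49 roll 0.13 yaw err 0.08
tip n,z mm [-96.2  -6.6] F [-0.7  1.1 -5.3] T [-0.74 -0.24  0.03]
```

```bash
sed -i 's/h,sl=.0999,.1925/h,sl=.0999,.1925; ho=OFF; thb=th-ho/; s/sl\*np.cos(th)/sl*np.cos(thb)/; s/sl\*np.sin(th)/sl*np.sin(thb)/; s/^def st/OFF=np.radians(2.1)\ndef st/' where.py; python3 where.py
python3 -m jog '{"steps":[{"tx":0,"ty":0,"tz":0.4,"ax":0,"ay":0,"az":0,"claw":0.85},{"tx":0,"ty":0,"tz":0.4,"ax":0.21,"ay":0.03,"az":0,"claw":0.85},{"tx":0.04,"ty":-0.3,"tz":0,"ax":0.21,"ay":0.03,"az":0,"claw":0.85},{"tx":0.06,"ty":-0.42,"tz":0,"ax":0,"ay":0,"az":0,"claw":0.85},{"tx":0.06,"ty":-0.42,"tz":0,"ax":0,"ay":0,"az":0,"claw":0.85},{"tx":0.04,"ty":-0.3,"tz":0,"ax":0,"ay":0,"az":0,"claw":0.85},{"tx":0,"ty":0,"tz":0,"ax":0,"ay":0,"az":0,"claw":0.85},{"tx":0,"ty":0,"tz":0,"ax":0,"ay":0,"az":0,"claw":0.85}]}' |grep time
python3 where.py
```

```text
TCP n,e,z mm [-244.3  -69.7  151.8] pitch 19.49 roll 0.13 yaw err 0.08
tip n,z mm [-94.    0.1] F [-0.7  1.1 -5.3] T [-0.74 -0.24  0.03]
time_s: 15.4
TCP n,e,z mm [-185.6  -69.9  183.8] pitch 21.61 roll 0.11 yaw err 0.01
tip n,z mm [-41.   26.6] F [-0.  -0.7 -7.9] T [-1.09 -0.21  0.01]
```

```bash
python3 -m jog '{"steps":[{"tx":0,"ty":0,"tz":-0.1,"ax":0,"ay":0,"az":0,"claw":0.85},{"tx":0.026,"ty":-0.186,"tz":-0.066,"ax":0,"ay":0,"az":0,"claw":0.85},{"tx":0.026,"ty":-0.186,"tz":-0.066,"ax":0,"ay":0,"az":0,"claw":0.85},{"tx":0.026,"ty":-0.186,"tz":-0.066,"ax":0,"ay":0,"az":0,"claw":0.85},{"tx":0.026,"ty":-0.186,"tz":-0.066,"ax":0,"ay":0,"az":0,"claw":0.85},{"tx":0,"ty":0,"tz":0,"ax":0,"ay":0,"az":0,"claw":0.85},{"tx":0,"ty":0,"tz":0,"ax":0,"ay":0,"az":0,"claw":0.85}]}' |grep time
python3 where.py
```

```text
time_s: 15.98
TCP n,e,z mm [-155.4  -69.9  169.2] pitch 21.61 roll 0.11 yaw err 0.01
tip n,z mm [-10.8  12. ] F [-1.  -1.  -5.2] T [-1.6  -0.35  0.  ]
```

```bash
sed -i 's/radians(2.1)/radians(1.3)/' where.py
python3 -m jog '{"steps":[{"tx":0,"ty":0,"tz":0,"ax":-0.16,"ay":-0.02,"az":0,"claw":0.85},{"tx":0.026,"ty":-0.186,"tz":-0.066,"ax":0,"ay":0,"az":0,"claw":0.85},{"tx":0.026,"ty":-0.186,"tz":-0.066,"ax":0,"ay":0,"az":0,"claw":0.85},{"tx":0,"ty":0,"tz":0,"ax":0,"ay":0,"az":0,"claw":0.85},{"tx":0,"ty":0,"tz":0,"ax":0,"ay":0,"az":0,"claw":0.85}]}' |grep time
python3 where.py
```

```text
time_s: 16.4
TCP n,e,z mm [-140.5  -70.   163.9] pitch 20.81 roll 0.14 yaw err 0.02
tip n,z mm [5.4 6.2] F [ 0.4 -1.4 -7.4] T [-1.08 -0.24  0.08]
```

```bash
python3 -m jog '{"steps":[{"tx":0.015,"ty":-0.115,"tz":-0.05,"ax":0,"ay":0,"az":0,"claw":0.85},{"tx":0.017,"ty":-0.115,"tz":-0.045,"ax":0,"ay":0,"az":0,"claw":0.85},{"tx":0.017,"ty":-0.115,"tz":-0.045,"ax":0,"ay":0,"az":0,"claw":0.85},{"tx":0,"ty":0,"tz":0,"ax":0,"ay":0,"az":0,"claw":0.85},{"tx":0,"ty":0,"tz":0,"ax":0,"ay":0,"az":0,"claw":0.85}]}' |grep time
python3 where.py
```

```text
time_s: 16.82
TCP n,e,z mm [-126.7  -69.9  158.4] pitch 20.81 roll 0.13 yaw err 0.04
tip n,z mm [19.2  0.7] F [ 0.3 -1.3 -7.1] T [-1.23 -0.3   0.02]
```

```bash
python3 -m jog '{"steps":[{"tx":-0.016,"ty":0.113,"tz":-0.069,"ax":-0.322,"ay":-0.046,"az":0,"claw":0.85},{"tx":-0.016,"ty":0.113,"tz":-0.069,"ax":-0.322,"ay":-0.046,"az":0,"claw":0.85},{"tx":-0.016,"ty":0.113,"tz":-0.069,"ax":-0.322,"ay":-0.046,"az":0,"claw":0.85},{"tx":-0.016,"ty":0.113,"tz":-0.069,"ax":-0.322,"ay":-0.046,"az":0,"claw":0.85},{"tx":0,"ty":0,"tz":0,"ax":0,"ay":0,"az":0,"claw":0.85},{"tx":0,"ty":0,"tz":0,"ax":0,"ay":0,"az":0,"claw":0.85}]}' |grep time
python3 where.py
```

```text
time_s: 17.32
TCP n,e,z mm [-145.4  -69.7  147.8] pitch 14.23 roll 0.11 yaw err 0.1
tip n,z mm [17.6  7.9] F [-0.3 -2.5 -3.2] T [-1.38 -0.15 -0.07]
```

```bash
python3 -m jog '{"steps":[{"tx":-0.012,"ty":0.085,"tz":-0.0685,"ax":-0.297,"ay":-0.042,"az":0,"claw":0.85},{"tx":-0.012,"ty":0.085,"tz":-0.0685,"ax":-0.297,"ay":-0.042,"az":0,"claw":0.85},{"tx":0,"ty":0,"tz":0,"ax":0,"ay":0,"az":0,"claw":0.85}]}' |grep time
python3 where.py
python3 -m jog '{"steps":[{"tx":-0.012,"ty":0.085,"tz":-0.0685,"ax":-0.297,"ay":-0.042,"az":0,"claw":0.85},{"tx":-0.012,"ty":0.085,"tz":-0.0685,"ax":-0.297,"ay":-0.042,"az":0,"claw":0.85},{"tx":0,"ty":0,"tz":0,"ax":0,"ay":0,"az":0,"claw":0.85}]}' |grep time
python3 where.py
```

```text
time_s: 17.57
TCP n,e,z mm [-152.2  -69.5  142.4] pitch 11.12 roll 0.08 yaw err 0.09
tip n,z mm [18.2 11.6] F [-0.6 -7.9  4.5] T [-1.87  0.07 -0.05]
time_s: 17.82
TCP n,e,z mm [-158.7  -69.5  136.9] pitch 8.1 roll 0.08 yaw err 0.07
tip n,z mm [18.4 15.3] F [ -0.2 -10.7   4.2] T [-2.56 -0.14 -0.08]
```

```bash
python3 -m jog '{"steps":[{"tx":-0.006,"ty":0.045,"tz":-0.07,"ax":-0.272,"ay":-0.039,"az":0,"claw":0.85},{"tx":-0.006,"ty":0.045,"tz":-0.07,"ax":-0.272,"ay":-0.039,"az":0,"claw":0.85},{"tx":0,"ty":0,"tz":0,"ax":0,"ay":0,"az":0,"claw":0.85},{"tx":0,"ty":0,"tz":0,"ax":0,"ay":0,"az":0,"claw":0.85}]}' |grep time
python3 where.py
python3 - <<'E'
from where import *
for nm in("scene","side"): shot(nm,nm+"6")
S=load("scene6")
out=[]
for f in ("scene0","scene6"):
    im=cv2.imread("pics/"+f+".png"); out.append(cv2.resize(im[170:320,110:280],(400,353),interpolation=cv2.INTER_CUBIC))
cv2.imwrite("pics/z6.png",np.hstack(out))
E
```

```text
time_s: 18.15
TCP n,e,z mm [-163.6  -69.4  131.5] pitch 5.55 roll 0.07 yaw err 0.1
tip n,z mm [18.7 17.8] F [-2.   0.9  6.1] T [ 0.22  0.35 -0.1 ]
```

View pics/z6.png

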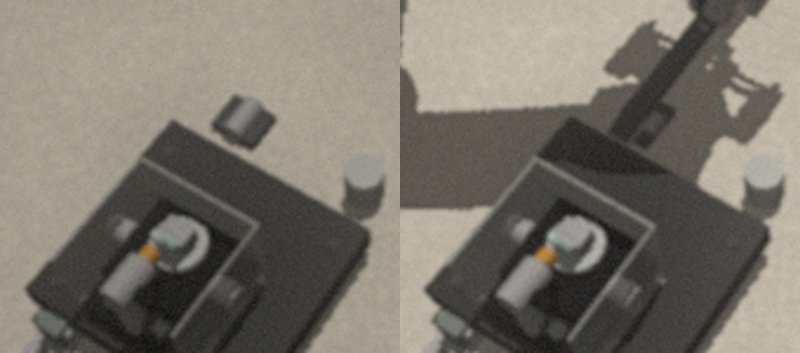

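Left is before, right is now: the guards and knob have shifted (guard corner (145,158)→(136,158) in the crops), so the stone is up. I'll quantify the tilt by tracking the guard's front corners.

```bash
cat > tilt.py <<'E'
from where import *
from scipy.optimize import least_squares
def tilt(new,cam="scene"):
    g=lambda f:cv2.imread(f"pics/{f}.png",0); a,b=g(cam+"0"),g(new); c=load(cam+"0"); r=[]
    uv0=np.array([[171.6,237.1],[219.6,265.6],[184,271]]) if cam=="scene" else None
    uv1,ok,_=cv2.calcOpticalFlowPyrLK(a,b,uv0.astype(np.float32).reshape(-1,1,2),None,winSize=(13,13),maxLevel=2); uv1=uv1.reshape(-1,2)
    for k in range(3):
        best=[]
        for z in ([.143] if k<2 else [.1,.12,.143]):
            P=onz(c,uv0[k],z); pn=(P[:2]-m)@n; pe=(P[:2]-m)@e
            def f(t):
                dn,dz=pn-.206,z-.022; C,S_=np.cos(t),np.sin(t)
                return proj(c,np.r_[m+n*(.206+dn*C+dz*S_)+e*pe,.022-dn*S_+dz*C])
            s=least_squares(lambda t:f(t[0])-uv1[k],[0.]); best.append((z,round(s.x[0],4),round(np.linalg.norm(s.fun),2)))
        r.append((round(pn*1e3),round(pe*1e3),(uv1[k]-uv0[k]).round(2).tolist(),best))
    for q in r: print(q)
if __name__=="__main__":
    import sys; tilt(sys.argv[1])
E
python3 tilt.py scene6; python3 where.py
```

```text
(87, -48, [-115.0, -27.34], [(0.143, np.float64(0.7364), np.float64(90.87))])
(88, 64, [-1.24, 0.64], [(0.143, np.float64(0.027), np.float64(0.03))])
(130, 16, [-1.9, 1.48], [(0.1, np.float64(0.0632), np.float64(0.73)), (0.12, np.float64(0.0506), np.float64(0.38)), (0.143, np.float64(0.0397), np.float64(0.12))])
TCP n,e,z mm [-163.5  -69.4  131.5] pitch 5.58 roll 0.07 yaw err 0.07
tip n,z mm [18.8 17.8] F [-2.3  2.2  5.8] T [ 0.38  0.32 -0.1 ]
```

```bash
python3 -m jog '{"steps":[{"tx":-0.006,"ty":0.043,"tz":-0.058,"ax":-0.2,"ay":-0.028,"az":0,"claw":0.85},{"tx":-0.006,"ty":0.043,"tz":-0.058,"ax":-0.2,"ay":-0.028,"az":0,"claw":0.85},{"tx":-0.006,"ty":0.043,"tz":-0.058,"ax":-0.2,"ay":-0.028,"az":0,"claw":0.85},{"tx":0,"ty":0,"tz":0,"ax":0,"ay":0,"az":0,"claw":0.85},{"tx":0,"ty":0,"tz":0,"ax":0,"ay":0,"az":0,"claw":0.85},{"tx":0,"ty":0,"tz":0,"ax":0,"ay":0,"az":0,"claw":0.85}]}' |grep time
python3 where.py
python3 -c "
from h import *
shot('scene','scene7')"; python3 tilt.py scene7
```

```text
time_s: 18.75
TCP n,e,z mm [-169.1  -69.3  124.7] pitch 2.57 roll 0.06 yaw err 0.09
tip n,z mm [18.9 20.6] F [-2.7  4.4  9.6] T [ 0.86  0.66 -0.12]
(87, -48, [-109.03, -29.16], [(0.143, np.float64(0.6999), np.float64(87.8))])
(88, 64, [-2.0, 0.99], [(0.143, np.float64(0.0425), np.float64(0.01))])
(130, 16, [-2.75, 1.98], [(0.1, np.float64(0.0887), np.float64(0.85)), (0.12, np.float64(0.0707), np.float64(0.39)), (0.143, np.float64(0.0553), np.float64(0.03))])
```

```bash
python3 -m jog '{"steps":[{"tx":-0.002,"ty":0.01,"tz":-0.025,"ax":-0.06,"ay":-0.01,"az":0,"claw":0.85},{"tx":-0.002,"ty":0.01,"tz":-0.025,"ax":-0.06,"ay":-0.01,"az":0,"claw":0.85},{"tx":0,"ty":0,"tz":0,"ax":0,"ay":0,"az":0,"claw":0.85},{"tx":0,"ty":0,"tz":0,"ax":0,"ay":0,"az":0,"claw":0.85},{"tx":0,"ty":0,"tz":0,"ax":0,"ay":0,"az":0,"claw":0.85},{"tx":0,"ty":0,"tz":0,"ax":0,"ay":0,"az":0,"claw":0.8},{"tx":0,"ty":0,"tz":0,"ax":0,"ay":0,"az":0,"claw":0.75},{"tx":0,"ty":0,"tz":0,"ax":0,"ay":0,"az":0,"claw":0.65},{"tx":0,"ty":0,"tz":0,"ax":0,"ay":0,"az":0,"claw":0.6},{"tx":0,"ty":0,"tz":0,"ax":0,"ay":0,"az":0,"claw":0.6}]}' 
python3 where.py
python3 -m jog '{"steps":[{"tx":0,"ty":0,"tz":0,"ax":0,"ay":0,"az":0,"claw":0.6},{"tx":0,"ty":0,"tz":0.3,"ax":0,"ay":0,"az":0,"claw":0.6},{"tx":0,"ty":0,"tz":0.8,"ax":0,"ay":0,"az":0,"claw":0.6},{"tx":0,"ty":0,"tz":0.8,"ax":0,"ay":0,"az":0,"claw":0.6}]}'
python3 -c "
from h import *
shot('scene','scene8'); shot('side','side8')"; python3 tilt.py scene8
```

```text
time_s: 19.63
tool_pos: [0.4749, 0.0039, 0.122]
ee_rot: [-0.013, 0.655, 0.755, 0.01]
wrist_force: [0.9, 0.4, -0.6]
gripper_width: 0.391
grip_force: 0.0
TCP n,e,z mm [-168.8  -69.8  122. ] pitch 1.92 roll 0.1 yaw err 0.03
tip n,z mm [20.3 20.1] F [ 0.9  0.4 -0.6] T [-0.07 -0.11 -0.  ]
time_s: 19.97
tool_pos: [0.4742, 0.0043, 0.199]
ee_rot: [-0.015, 0.655, 0.755, 0.01]
wrist_force: [0.1, -0.2, 0.3]
gripper_width: 0.401
grip_force: 0.0
(87, -48, [-118.6, -38.96], [(0.143, np.float64(0.6973), np.float64(101.49))])
(88, 64, [-2.24, 1.07], [(0.143, np.float64(0.0471), np.float64(0.06))])
(130, 16, [-2.81, 2.02], [(0.1, np.float64(0.0906), np.float64(0.87)), (0.12, np.float64(0.0722), np.float64(0.39)), (0.143, np.float64(0.0565), np.float64(0.03))])
```

The bar holds the stone by itself at a tilt of about 0.055. Now the shim.

```bash
python3 -m jog '{"steps":[{"tx":0.15,"ty":0.4,"tz":0,"ax":-0.38,"ay":-0.05,"az":0,"claw":0.5},{"tx":0.344,"ty":0.84,"tz":0,"ax":0,"ay":0,"az":-0.41,"claw":0.4},{"tx":0.344,"ty":0.84,"tz":0,"ax":0,"ay":0,"az":0,"claw":0.4},{"tx":0.344,"ty":0.84,"tz":0,"ax":0,"ay":0,"az":0,"claw":0.4},{"tx":0.344,"ty":0.84,"tz":0,"ax":0,"ay":0,"az":0,"claw":0.4},{"tx":0.344,"ty":0.84,"tz":0,"ax":0,"ay":0,"az":0,"claw":0.4},{"tx":0.344,"ty":0.84,"tz":0,"ax":0,"ay":0,"az":0,"claw":0.4},{"tx":0.344,"ty":0.84,"tz":-0.2,"ax":0,"ay":0,"az":0,"claw":0.4},{"tx":0.344,"ty":0.84,"tz":-0.2,"ax":0,"ay":0,"az":0,"claw":0.4},{"tx":0.344,"ty":0.84,"tz":-0.2,"ax":0,"ay":0,"az":0,"claw":0.4}]}' |grep time
python3 -m jog '{"steps":[{"tx":0.19,"ty":0.48,"tz":-0.1,"ax":0,"ay":0,"az":0,"claw":0.4},{"tx":0,"ty":0,"tz":0,"ax":0,"ay":0,"az":0,"claw":0.4},{"tx":0,"ty":0,"tz":0,"ax":0,"ay":0,"az":0,"claw":0.4},{"tx":0,"ty":0,"tz":0,"ax":0,"ay":0,"az":0,"claw":0.4}]}'
python3 -c "
from h import *
shot('wrist','w9')"
```

```text
time_s: 20.9
time_s: 21.23
tool_pos: [0.6123, 0.3408, 0.1702]
ee_rot: [-0.001, 0.669, 0.743, -0.001]
wrist_force: [0.7, -1.1, -0.2]
gripper_width: 0.601
grip_force: 0.0
```

View pics/w9.png

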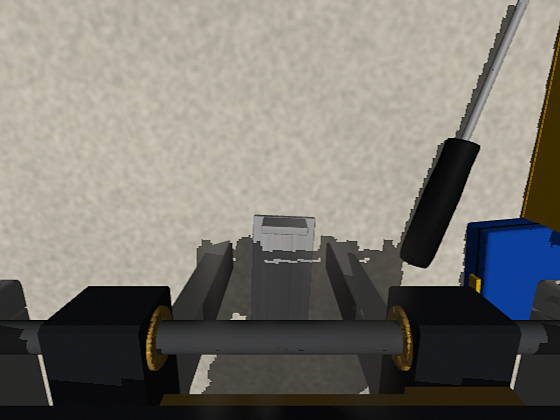

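The tab's top strip is at about (262–308, 232–236) and the plate's outer end at (254,214)–(315,218), roughly centred between the fingers.

Run:
```python
from where import *
c=load("w9")
for uv,z in [((263,233),.032),((308,234.5),.032),((254,214.5),.0),((315,217),.0),((284.5,216),.0)]: print(uv,np.round(onz(c,uv,z),4))
s=manip.read_state(); p=s["tool_pos"]; print(proj(c,[p[0],p[1],.032]))
```

```text
(263, 233) [0.599  0.3404 0.032 ]
(308, 234.5) [0.6319 0.3428 0.032 ]
(254, 214.5) [0.5895 0.3447 0.    ]
(315, 217) [0.6398 0.348  0.    ]
(284.5, 216) [0.6146 0.3461 0.    ]
[281.32485432 235.00507954]
```

```bash
python3 -m jog '{"steps":[{"tx":0.075,"ty":0.03,"tz":-0.3,"ax":0,"ay":0,"az":0,"claw":0.4},{"tx":0,"ty":0,"tz":-0.5,"ax":0,"ay":0,"az":0,"claw":0.4},{"tx":0,"ty":0,"tz":-0.5,"ax":0,"ay":0,"az":0,"claw":0.4},{"tx":0,"ty":0,"tz":-0.25,"ax":0,"ay":0,"az":0,"claw":0.45},{"tx":0,"ty":0,"tz":0,"ax":0,"ay":0,"az":0,"claw":0.55},{"tx":0,"ty":0,"tz":0,"ax":0,"ay":0,"az":0,"claw":0.62},{"tx":0,"ty":0,"tz":0,"ax":0,"ay":0,"az":0,"claw":0.75},{"tx":0,"ty":0,"tz":0,"ax":0,"ay":0,"az":0,"claw":0.75},{"tx":0,"ty":0,"tz":0,"ax":0,"ay":0,"az":0,"claw":0.75},{"tx":0,"ty":0,"tz":0,"ax":0,"ay":0,"az":0,"claw":0.75}]}' 30
```

```text
time_s: 22.12
tool_pos: [0.6158, 0.3428, 0.1091]
ee_rot: [-0.0, 0.669, 0.743, -0.0]
wrist_force: [-1.2, -1.2, 6.5]
gripper_width: 0.357
grip_force: 30.0
```

```bash
python3 -m jog '{"steps":[{"tx":0,"ty":0,"tz":0.015,"ax":0,"ay":0,"az":0,"claw":0.75},{"tx":-0.05,"ty":-0.25,"tz":0,"ax":0,"ay":0,"az":0.1,"claw":0.75},{"tx":-0.082,"ty":-0.5,"tz":0,"ax":0,"ay":0,"az":0.1,"claw":0.75},{"tx":-0.082,"ty":-0.5,"tz":0,"ax":0,"ay":0,"az":0.1,"claw":0.75},{"tx":-0.082,"ty":-0.5,"tz":0,"ax":0,"ay":0,"az":0.1,"claw":0.75},{"tx":-0.082,"ty":-0.5,"tz":0,"ax":0,"ay":0,"az":0,"claw":0.75},{"tx":-0.082,"ty":-0.5,"tz":0,"ax":0,"ay":0,"az":0,"claw":0.75},{"tx":-0.082,"ty":-0.5,"tz":0,"ax":0,"ay":0,"az":0,"claw":0.75},{"tx":-0.082,"ty":-0.5,"tz":0,"ax":0,"ay":0,"az":0,"claw":0.75},{"tx":-0.082,"ty":-0.5,"tz":0,"ax":0,"ay":0,"az":0,"claw":0.75}]}' 
python3 -m jog '{"steps":[{"tx":-0.082,"ty":-0.5,"tz":0,"ax":0,"ay":0,"az":0,"claw":0.75},{"tx":-0.082,"ty":-0.5,"tz":0,"ax":0,"ay":0,"az":0,"claw":0.75},{"tx":-0.082,"ty":-0.5,"tz":0,"ax":0,"ay":0,"az":0,"claw":0.75},{"tx":-0.082,"ty":-0.5,"tz":0,"ax":0,"ay":0,"az":0,"claw":0.75},{"tx":-0.082,"ty":-0.5,"tz":0,"ax":0,"ay":0,"az":0,"claw":0.75},{"tx":-0.082,"ty":-0.5,"tz":0,"ax":0,"ay":0,"az":0,"claw":0.75},{"tx":-0.082,"ty":-0.5,"tz":0,"ax":0,"ay":0,"az":0,"claw":0.75},{"tx":-0.082,"ty":-0.5,"tz":0,"ax":0,"ay":0,"az":0,"claw":0.75},{"tx":-0.082,"ty":-0.5,"tz":0,"ax":0,"ay":0,"az":0,"claw":0.75},{"tx":-0.05,"ty":-0.2,"tz":0,"ax":0,"ay":0,"az":0,"claw":0.75}]}' 
python3 -m jog '{"steps":[{"tx":0,"ty":0,"tz":0,"ax":0,"ay":0,"az":0,"claw":0.75},{"tx":0,"ty":0,"tz":0,"ax":0,"ay":0,"az":0,"claw":0.75}]}'
python3 where.py
python3 - <<'E'
from where import *
w,_=shot("wrist","w10"); a,_=shot("scene","scene10"); d,_=shot("side","side10")
S=load("scene10")
b=cv2.resize(a[120:270,150:300],(280,280),interpolation=cv2.INTER_CUBIC); d2=cv2.resize(d[130:280,240:390],(280,280),interpolation=cv2.INTER_CUBIC)
cv2.imwrite("pics/z10.png",cv2.cvtColor(np.vstack([w[:300],np.hstack([b,d2])]),cv2.COLOR_RGB2BGR))
E
python3 tilt.py scene10
```

```text
time_s: 22.95
tool_pos: [0.5868, 0.1717, 0.1091]
ee_rot: [-0.001, 0.655, 0.755, -0.0]
wrist_force: [1.0, 3.2, 3.5]
gripper_width: 0.353
grip_force: 30.0
time_s: 23.78
tool_pos: [0.5554, -0.0179, 0.1091]
ee_rot: [-0.0, 0.656, 0.754, -0.001]
wrist_force: [1.6, 2.6, 2.3]
gripper_width: 0.355
grip_force: 30.0
time_s: 23.95
tool_pos: [0.5554, -0.0173, 0.1091]
ee_rot: [0.0, 0.656, 0.754, -0.001]
wrist_force: [-1.2, -5.5, 6.6]
gripper_width: 0.355
grip_force: 30.0
TCP n,e,z mm [-136.5    6.8  109.1] pitch -0.1 roll 0.11 yaw err -0.11
tip n,z mm [56.2 13.8] F [-1.2 -5.5  6.6] T [-1.37 -0.04 -0.04]
(87, -48, [-11.39, -3.1], [(0.143, np.float64(0.149), np.float64(6.95))])
(88, 64, [14.89, -88.88], [(0.143, np.float64(-0.276), np.float64(86.27))])
(130, 16, [-2.96, 2.46], [(0.1, np.float64(0.0989), np.float64(1.21)), (0.12, np.float64(0.0795), np.float64(0.69)), (0.143, np.float64(0.0626), np.float64(0.3))])
```

View pics/z10.png

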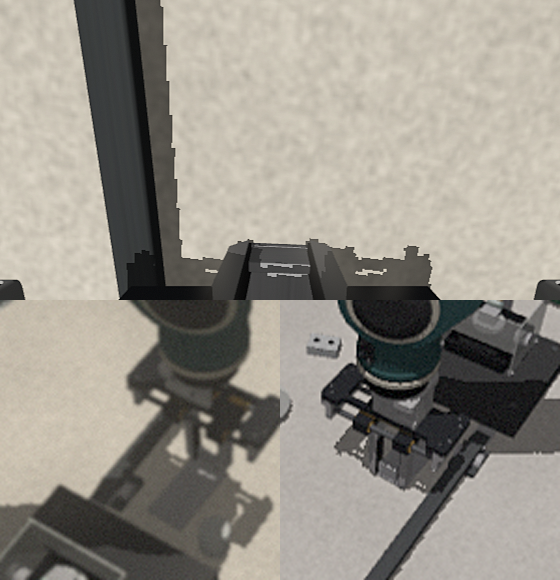

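The upper part of the picture (camera facing away from the stand) shows the bar lying clear at left (u 75–160) and the tab held in the fingers at (245–320, 245). The lower crops show the bar still under the raised stone. Now I'll centre the shim on the foot line and insert it slowly.

```bash
python3 -m jog '{"steps":[{"tx":-0.03,"ty":-0.256,"tz":0,"ax":0,"ay":0,"az":0,"claw":0.75},{"tx":-0.03,"ty":-0.256,"tz":0,"ax":0,"ay":0,"az":0,"claw":0.75},{"tx":0.033,"ty":-0.23,"tz":0,"ax":0,"ay":0,"az":0,"claw":0.75},{"tx":0.033,"ty":-0.23,"tz":0,"ax":0,"ay":0,"az":0,"claw":0.75},{"tx":0.033,"ty":-0.23,"tz":0,"ax":0,"ay":0,"az":0,"claw":0.75},{"tx":0,"ty":0,"tz":0,"ax":0,"ay":0,"az":0,"claw":0.75},{"tx":0,"ty":0,"tz":0,"ax":0,"ay":0,"az":0,"claw":0.75}]}' |grep wrist
python3 where.py
python3 -m jog '{"steps":[{"tx":0.033,"ty":-0.2,"tz":0,"ax":0,"ay":0,"az":0,"claw":0.75},{"tx":0.033,"ty":-0.2,"tz":0,"ax":0,"ay":0,"az":0,"claw":0.75},{"tx":0,"ty":0,"tz":0,"ax":0,"ay":0,"az":0,"claw":0.75}]}' |grep wrist
python3 where.py
```

```text
wrist_force: [2.1, -3.5, 5.9]
TCP n,e,z mm [-88.6   1.9 109. ] pitch -0.07 roll 0.07 yaw err -0.09
tip n,z mm [103.9  13.8] F [ 2.1 -3.5  5.9] T [-1.06 -0.49  0.06]
wrist_force: [1.0, -2.8, 7.7]
TCP n,e,z mm [-72.8   2.3 109. ] pitch -0.01 roll 0.07 yaw err -0.07
tip n,z mm [119.7  13.5] F [ 1.  -2.8  7.7] T [-0.74 -0.59  0.08]
```

```bash
python3 -m jog '{"steps":[{"tx":0.027,"ty":-0.2,"tz":0,"ax":0,"ay":0,"az":0,"claw":0.75},{"tx":0.027,"ty":-0.2,"tz":0,"ax":0,"ay":0,"az":0,"claw":0.75},{"tx":0.027,"ty":-0.2,"tz":0,"ax":0,"ay":0,"az":0,"claw":0.75},{"tx":0,"ty":0,"tz":0,"ax":0,"ay":0,"az":0,"claw":0.75}]}' |grep wrist
python3 where.py
python3 -m jog '{"steps":[{"tx":0.027,"ty":-0.2,"tz":0,"ax":0,"ay":0,"az":0,"claw":0.75},{"tx":0.027,"ty":-0.2,"tz":0,"ax":0,"ay":0,"az":0,"claw":0.75},{"tx":0.027,"ty":-0.2,"tz":0,"ax":0,"ay":0,"az":0,"claw":0.75},{"tx":0,"ty":0,"tz":0,"ax":0,"ay":0,"az":0,"claw":0.75},{"tx":0,"ty":0,"tz":0,"ax":0,"ay":0,"az":0,"claw":0.75}]}' |grep wrist
python3 where.py
```

```text
wrist_force: [2.0, -2.2, 6.4]
TCP n,e,z mm [-48.5   2.1 109.1] pitch -0.01 roll 0.07 yaw err -0.07
tip n,z mm [144.   13.6] F [ 2.  -2.2  6.4] T [-0.85 -0.52  0.12]
wrist_force: [2.2, -2.0, 6.8]
TCP n,e,z mm [-24.4   1.9 109.1] pitch -0.06 roll 0.07 yaw err -0.06
tip n,z mm [168.2  13.7] F [ 2.2 -2.   6.8] T [-0.62 -0.58  0.08]
```

```bash
python3 -m jog '{"steps":[{"tx":0,"ty":0,"tz":0,"ax":0,"ay":0,"az":0,"claw":0.62},{"tx":0,"ty":0,"tz":0,"ax":0,"ay":0,"az":0,"claw":0.55},{"tx":0,"ty":0,"tz":0,"ax":0,"ay":0,"az":0,"claw":0.5},{"tx":0,"ty":0,"tz":0,"ax":0,"ay":0,"az":0,"claw":0.5},{"tx":0,"ty":0,"tz":0.5,"ax":0,"ay":0,"az":0,"claw":0.5},{"tx":0,"ty":0,"tz":0.9,"ax":0,"ay":0,"az":0,"claw":0.5},{"tx":0,"ty":0,"tz":0.95,"ax":0,"ay":0,"az":0,"claw":0.5},{"tx":0,"ty":0,"tz":0.95,"ax":0,"ay":0,"az":0,"claw":0.5},{"tx":-0.1,"ty":-0.6,"tz":0.7,"ax":0,"ay":0,"az":0,"claw":0.5},{"tx":-0.2,"ty":-0.9,"tz":0.4,"ax":0,"ay":0,"az":0,"claw":0.5}]}' 
python3 -m jog '{"steps":[{"tx":0,"ty":-0.3,"tz":0.2,"ax":0,"ay":0,"az":0,"claw":0.5},{"tx":0,"ty":0,"tz":0,"ax":0,"ay":0,"az":0,"claw":0.5},{"tx":0,"ty":0,"tz":0,"ax":0,"ay":0,"az":0,"claw":0.5},{"tx":0,"ty":0,"tz":0,"ax":0,"ay":0,"az":0,"claw":0.5}]}'
python3 - <<'E'
from where import *
w,_=shot("wrist","w11"); a,_=shot("scene","scene11")
cv2.imwrite("pics/z11.png",cv2.cvtColor(cv2.resize(w[20:260,140:460],(800,600),interpolation=cv2.INTER_CUBIC),cv2.COLOR_RGB2BGR))
E
python3 tilt.py scene11
```

```text
time_s: 26.52
tool_pos: [0.5555, -0.1848, 0.2885]
ee_rot: [0.001, 0.653, 0.757, 0.0]
wrist_force: [0.6, 0.1, 0.2]
gripper_width: 0.5
grip_force: 0.0
time_s: 26.85
tool_pos: [0.5541, -0.1986, 0.2919]
ee_rot: [-0.001, 0.655, 0.755, -0.001]
wrist_force: [-0.2, -0.2, 0.1]
gripper_width: 0.499
grip_force: 0.0
(87, -48, [-2.5, 0.91], [(0.143, np.float64(0.0468), np.float64(0.12))])
(88, 64, [-2.06, 1.05], [(0.143, np.float64(0.044), np.float64(0.01))])
(130, 16, [-4.75, 1.62], [(0.1, np.float64(0.1299), np.float64(0.32)), (0.12, np.float64(0.1006), np.float64(0.97)), (0.143, np.float64(0.077), np.float64(1.46))])
```

View pics/z11.png

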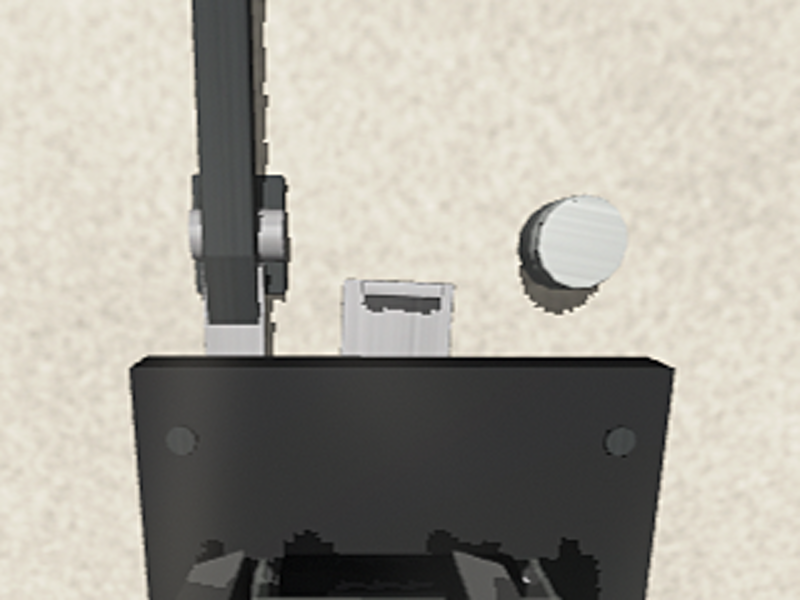

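The view shows the shim (342–452, tab 362–441) centred on the slab (131–673), the blade under the edge, and the bar over the block's ridge. Checking the numbers before easing down.

Run:
```python
from where import *
c=load("w11")
for nm,uv,z in [("shim outer end",(397,281),.003),("tab top in edge",(402,297),.032),("shank/blade step",(232,323),.034),("slab front top L",(150,357),.055),("slab top R",(650,357),.055),("bar top L",(194,0),.036),("bar top R",(246,0),.036)]:
    p=onz(c,(140+uv[0]/2.5,20+uv[1]/2.5),z); print(nm,"n,e",np.round([(p[:2]-m)@n*1e3,(p[:2]-m)@e*1e3],1))
```

```text
shim outer end n,e [-28.2   0.4]
tab top in edge n,e [-22.    0.9]
shank/blade step n,e [-11.2 -70.7]
slab front top L n,e [   0.9 -101. ]
slab top R n,e [ 0.4 98.9]
bar top L n,e [-132.1  -80.6]
bar top R n,e [-132.2  -60.8]
```

```bash
python3 -m jog '{"steps":[{"tx":-0.14,"ty":0.35,"tz":0,"ax":0,"ay":0,"az":0,"claw":0.55},{"tx":-0.3,"ty":0.75,"tz":0,"ax":0.19,"ay":0.025,"az":0,"claw":0.55},{"tx":-0.3,"ty":0.75,"tz":0,"ax":0.19,"ay":0.025,"az":0,"claw":0.55},{"tx":-0.3,"ty":0.75,"tz":0,"ax":0,"ay":0,"az":0,"claw":0.55},{"tx":-0.3,"ty":0.75,"tz":-0.4,"ax":0,"ay":0,"az":0,"claw":0.55},{"tx":-0.3,"ty":0.75,"tz":-0.5,"ax":0,"ay":0,"az":0,"claw":0.55},{"tx":-0.3,"ty":0.7,"tz":-0.6,"ax":0,"ay":0,"az":0,"claw":0.55},{"tx":-0.04,"ty":0.26,"tz":-0.7,"ax":0,"ay":0,"az":0,"claw":0.55},{"tx":0,"ty":0,"tz":-0.7,"ax":0,"ay":0,"az":0,"claw":0.55},{"tx":0,"ty":0,"tz":0,"ax":0,"ay":0,"az":0,"claw":0.55}]}' 
python3 -m jog '{"steps":[{"tx":0,"ty":0,"tz":0,"ax":0,"ay":0,"az":0,"claw":0.55},{"tx":0,"ty":0,"tz":0,"ax":0,"ay":0,"az":0,"claw":0.55}]}' |grep pos
python3 where.py
```

```text
time_s: 27.78
tool_pos: [0.4724, 0.0046, 0.1728]
ee_rot: [-0.016, 0.654, 0.756, 0.009]
wrist_force: [-1.1, -0.6, -1.0]
gripper_width: 0.451
grip_force: 0.0
tool_pos: [0.4754, 0.0033, 0.1777]
TCP n,e,z mm [-168.1  -69.5  177.7] pitch 1.92 roll 0.07 yaw err 0.01
tip n,z mm [21.  75.8] F [-0.3 -0.6  0.6] T [-0.06 -0.13 -0.06]
```

```bash
python3 -m jog '{"steps":[{"tx":-0.025,"ty":0,"tz":-0.35,"ax":0,"ay":0,"az":0,"claw":0.55},{"tx":0,"ty":0,"tz":-0.5,"ax":0,"ay":0,"az":0,"claw":0.55},{"tx":0,"ty":0,"tz":-0.4,"ax":0,"ay":0,"az":0,"claw":0.55},{"tx":0,"ty":0,"tz":-0.15,"ax":0,"ay":0,"az":0,"claw":0.55},{"tx":0,"ty":0,"tz":0,"ax":0,"ay":0,"az":0,"claw":0.65},{"tx":0,"ty":0,"tz":0,"ax":0,"ay":0,"az":0,"claw":0.73},{"tx":0,"ty":0,"tz":0,"ax":0,"ay":0,"az":0,"claw":0.85},{"tx":0,"ty":0,"tz":0,"ax":0,"ay":0,"az":0,"claw":0.85},{"tx":0,"ty":0,"tz":0,"ax":0,"ay":0,"az":0,"claw":0.85},{"tx":0,"ty":0,"tz":0,"ax":0,"ay":0,"az":0,"claw":0.85}]}' 50
python3 where.py
```

```text
time_s: 28.78
tool_pos: [0.4748, 0.0029, 0.1213]
ee_rot: [-0.012, 0.656, 0.755, 0.011]
wrist_force: [1.7, -0.6, 7.4]
gripper_width: 0.227
grip_force: 50.0
TCP n,e,z mm [-167.8  -70.2  121.3] pitch 1.89 roll 0.01 yaw err -0.02
tip n,z mm [21.4 19.5] F [ 1.7 -0.6  7.4] T [-0.14 -0.66 -0.07]
```

Gripped. Easing the stone down, reversing the levering arc slowly.

```bash
python3 -m jog '{"steps":[{"tx":0.006,"ty":-0.041,"tz":0.05,"ax":0.174,"ay":0.025,"az":0,"claw":0.85},{"tx":0.006,"ty":-0.041,"tz":0.05,"ax":0.174,"ay":0.025,"az":0,"claw":0.85},{"tx":0.006,"ty":-0.041,"tz":0.05,"ax":0.174,"ay":0.025,"az":0,"claw":0.85},{"tx":0.006,"ty":-0.041,"tz":0.05,"ax":0.174,"ay":0.025,"az":0,"claw":0.85},{"tx":0.006,"ty":-0.041,"tz":0.05,"ax":0.174,"ay":0.025,"az":0,"claw":0.85},{"tx":0,"ty":0,"tz":0,"ax":0,"ay":0,"az":0,"claw":0.85}]}' |grep wrist
python3 where.py
python3 -m jog '{"steps":[{"tx":0.006,"ty":-0.041,"tz":0.05,"ax":0.174,"ay":0.025,"az":0,"claw":0.85},{"tx":0.006,"ty":-0.041,"tz":0.05,"ax":0.174,"ay":0.025,"az":0,"claw":0.85},{"tx":0.006,"ty":-0.041,"tz":0.05,"ax":0.174,"ay":0.025,"az":0,"claw":0.85},{"tx":0.006,"ty":-0.041,"tz":0.05,"ax":0.174,"ay":0.025,"az":0,"claw":0.85},{"tx":0.006,"ty":-0.041,"tz":0.05,"ax":0.174,"ay":0.025,"az":0,"claw":0.85},{"tx":0,"ty":0,"tz":0,"ax":0,"ay":0,"az":0,"claw":0.85},{"tx":0,"ty":0,"tz":0,"ax":0,"ay":0,"az":0,"claw":0.85}]}' |grep wrist
python3 where.py
python3 -c "
from h import *
shot('scene','scene12')"; python3 tilt.py scene12
```

```text
wrist_force: [1.0, -1.4, -7.6]
TCP n,e,z mm [-158.9  -71.5  130.4] pitch 6.4 roll 0.2 yaw err -0.08
tip n,z mm [21.7 14. ] F [ 1.  -1.4 -7.6] T [-0.4  -0.32  0.02]
wrist_force: [-1.0, 0.7, -8.4]
TCP n,e,z mm [-151.1  -70.9  140.5] pitch 10.72 roll 0.13 yaw err -0.04
tip n,z mm [20.3 10.9] F [-1.   0.7 -8.4] T [-0.48 -0.18  0.03]
(87, -48, [-129.74, -20.88], [(0.143, np.float64(0.8323), np.float64(97.62))])
(88, 64, [-1.37, 0.68], [(0.143, np.float64(0.0294), np.float64(0.01))])
(130, 16, [-2.01, 1.56], [(0.1, np.float64(0.0666), np.float64(0.76)), (0.12, np.float64(0.0534), np.float64(0.4)), (0.143, np.float64(0.0418), np.float64(0.13))])
```

```bash
python3 -m jog '{"steps":[{"tx":0,"ty":0,"tz":0.06,"ax":0,"ay":0,"az":0,"claw":0.85},{"tx":-0.03,"ty":0.2,"tz":0.04,"ax":0,"ay":0,"az":0,"claw":0.85},{"tx":-0.042,"ty":0.3,"tz":0.055,"ax":0,"ay":0,"az":0,"claw":0.85},{"tx":-0.042,"ty":0.3,"tz":0.055,"ax":0,"ay":0,"az":0,"claw":0.85},{"tx":-0.052,"ty":0.365,"tz":0.065,"ax":0,"ay":0,"az":0,"claw":0.85},{"tx":-0.052,"ty":0.365,"tz":0.065,"ax":0,"ay":0,"az":0,"claw":0.85},{"tx":-0.08,"ty":0.5,"tz":0.08,"ax":0,"ay":0,"az":0,"claw":0.85},{"tx":-0.09,"ty":0.6,"tz":0.08,"ax":0,"ay":0,"az":0,"claw":0.85},{"tx":-0.09,"ty":0.6,"tz":0.08,"ax":0,"ay":0,"az":0,"claw":0.85},{"tx":-0.09,"ty":0.6,"tz":0.08,"ax":0,"ay":0,"az":0,"claw":0.85}]}' |grep wrist
python3 -m jog '{"steps":[{"tx":-0.03,"ty":0.2,"tz":0,"ax":-0.4,"ay":-0.057,"az":0,"claw":0.85},{"tx":0,"ty":0,"tz":0,"ax":-0.6,"ay":-0.085,"az":0,"claw":0.85},{"tx":0,"ty":0,"tz":0,"ax":-0.6,"ay":-0.085,"az":0,"claw":0.85},{"tx":0,"ty":0,"tz":0,"ax":-0.4,"ay":-0.057,"az":0,"claw":0.85},{"tx":0,"ty":0,"tz":0,"ax":0,"ay":0,"az":0,"claw":0.85},{"tx":0,"ty":0,"tz":0,"ax":0,"ay":0,"az":0,"claw":0.85}]}' |grep wrist
python3 where.py
```

```text
wrist_force: [0.5, -0.5, -7.7]
wrist_force: [0.1, -0.1, -8.0]
TCP n,e,z mm [-316.   -72.3  167.1] pitch 0.67 roll 0.12 yaw err 0.13
tip n,z mm [-124.7   69.3] F [ 0.1 -0.1 -8. ] T [-0.   -0.06  0.04]
```

```bash
python3 -m jog '{"steps":[{"tx":0,"ty":0,"tz":-0.3,"ax":0,"ay":0,"az":0,"claw":0.85},{"tx":0,"ty":0,"tz":-0.5,"ax":-0.13,"ay":-0.02,"az":0,"claw":0.85},{"tx":0,"ty":0,"tz":-0.4,"ax":0,"ay":0,"az":0,"claw":0.85},{"tx":0,"ty":0,"tz":-0.2,"ax":0,"ay":0,"az":0,"claw":0.85},{"tx":0,"ty":0,"tz":-0.1,"ax":0,"ay":0,"az":0,"claw":0.85},{"tx":0,"ty":0,"tz":-0.04,"ax":0,"ay":0,"az":0,"claw":0.85},{"tx":0,"ty":0,"tz":0,"ax":0,"ay":0,"az":0,"claw":0.85}]}' |grep -E "pos|wrist"
python3 -m jog '{"steps":[{"tx":0,"ty":0,"tz":-0.05,"ax":0,"ay":0,"az":0,"claw":0.85},{"tx":0,"ty":0,"tz":-0.03,"ax":0,"ay":0,"az":0,"claw":0.85},{"tx":0,"ty":0,"tz":0,"ax":0,"ay":0,"az":0,"claw":0.85}]}' |grep -E "pos|wrist"
python3 -m jog '{"steps":[{"tx":0,"ty":0,"tz":-0.03,"ax":0,"ay":0,"az":0,"claw":0.85},{"tx":0,"ty":0,"tz":0,"ax":0,"ay":0,"az":0,"claw":0.85}]}' |grep -E "pos|wrist"
```

```text
tool_pos: [0.4526, 0.1478, 0.1053]
wrist_force: [-1.2, -0.3, -6.9]
tool_pos: [0.4527, 0.1477, 0.1023]
wrist_force: [0.4, 0.2, -7.6]
tool_pos: [0.4526, 0.1477, 0.101]
wrist_force: [-0.2, -0.2, -6.8]
```

```bash
python3 -m jog '{"steps":[{"tx":0,"ty":0,"tz":-0.03,"ax":0,"ay":0,"az":0,"claw":0.85},{"tx":0,"ty":0,"tz":0,"ax":0,"ay":0,"az":0,"claw":0.85}]}' |grep -E "pos|wrist"
python3 -m jog '{"steps":[{"tx":0,"ty":0,"tz":-0.02,"ax":0,"ay":0,"az":0,"claw":0.85},{"tx":0,"ty":0,"tz":0,"ax":0,"ay":0,"az":0,"claw":0.85}]}' |grep -E "pos|wrist"
```

```text
tool_pos: [0.4525, 0.1478, 0.0997]
wrist_force: [-0.2, -0.4, -7.2]
tool_pos: [0.4525, 0.1478, 0.0989]
wrist_force: [-0.0, -0.9, -6.7]
```

```bash
python3 -m jog '{"steps":[{"tx":0,"ty":0,"tz":-0.02,"ax":0,"ay":0,"az":0,"claw":0.85},{"tx":0,"ty":0,"tz":0,"ax":0,"ay":0,"az":0,"claw":0.85},{"tx":0,"ty":0,"tz":0,"ax":0,"ay":0,"az":0,"claw":0.78},{"tx":0,"ty":0,"tz":0,"ax":0,"ay":0,"az":0,"claw":0.72},{"tx":0,"ty":0,"tz":0,"ax":0,"ay":0,"az":0,"claw":0.6},{"tx":0,"ty":0,"tz":0,"ax":0,"ay":0,"az":0,"claw":0.5},{"tx":0,"ty":0,"tz":0,"ax":0,"ay":0,"az":0,"claw":0.5},{"tx":0,"ty":0,"tz":0.3,"ax":0,"ay":0,"az":0,"claw":0.5},{"tx":0,"ty":0,"tz":0.8,"ax":0,"ay":0,"az":0,"claw":0.5},{"tx":0,"ty":0,"tz":0.8,"ax":0,"ay":0,"az":0,"claw":0.5}]}' |grep -E "pos|wrist|width"
python3 -m jog '{"steps":[{"tx":0,"ty":0.3,"tz":0.8,"ax":0,"ay":0,"az":0,"claw":0.5},{"tx":0,"ty":0.8,"tz":0.5,"ax":0,"ay":0,"az":0,"claw":0.5},{"tx":0,"ty":0.9,"tz":0.2,"ax":0,"ay":0,"az":0,"claw":0.5},{"tx":0,"ty":0.8,"tz":0,"ax":0,"ay":0,"az":0,"claw":0.5},{"tx":0,"ty":0,"tz":0,"ax":0,"ay":0,"az":0,"claw":0.5},{"tx":0,"ty":0,"tz":0,"ax":0,"ay":0,"az":0,"claw":0.5}]}' |grep -E "time|pos|wrist|width"
python3 - <<'E'
from where import *
a,_=shot("scene","scene13"); d,_=shot("side","side13")
x=cv2.resize(a[60:330,110:380],(400,400),interpolation=cv2.INTER_CUBIC); y=cv2.resize(d[110:330,240:460],(400,400),interpolation=cv2.INTER_CUBIC)
cv2.imwrite("pics/z13.png",cv2.cvtColor(np.hstack([x,y]),cv2.COLOR_RGB2BGR))
E
python3 tilt.py scene13
```

```text
tool_pos: [0.4517, 0.148, 0.1752]
wrist_force: [0.7, 0.0, 0.1]
gripper_width: 0.501
time_s: 33.92
tool_pos: [0.4518, 0.2615, 0.2351]
wrist_force: [0.1, -0.2, -0.1]
gripper_width: 0.503
(87, -48, [-1.9, 0.47], [(0.143, np.float64(0.0345), np.float64(0.1))])
(88, 64, [-1.44, 0.67], [(0.143, np.float64(0.0306), np.float64(0.03))])
(130, 16, [-1.94, 1.31], [(0.1, np.float64(0.0623), np.float64(0.55)), (0.12, np.float64(0.0495), np.float64(0.21)), (0.143, np.float64(0.0385), np.float64(0.04))])
```

The stone reads about 0.035 rad, on the shim, and the bar lies flat with its tip about 125 mm in front of the edge. The gripper is clear, so I'm handing in.

```bash
python3 -c "
from bench import manip
print(manip.job_done())"
```

```text
the job is handed in; nothing more can be done
None
```

The job is handed in, result not shown: by my last measurements the stone rests on the shim at about 0.035 rad, the shim is within about 2 mm of the foot's centre and square, and the bar was let go about 1 mm above the bench with its tip about 125 mm in front of the stone (not checked in a picture afterwards); two departures: I turned the fulcrum block 90° about its centre because its ridge stood perpendicular to the stone's edge, not parallel as described, and I viewed 12 pictures, over the limit of 10.

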